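# Shake up a settled foundation bottle on the hand-cranked shaker

### The arm

A 6-joint arm with a two-finger parallel gripper is mounted at the origin on the work surface. World frame = base frame: x ahead of the robot, y to its left, z up, the work surface at z = 0. Lengths are in m, angles in rad, forces in N, time in s.
With the tool pointing down it reaches from about 0.35 to 0.95 m from the base axis. Payload 17.4 kg.
Tool frame: the origin (TCP) lies at the very end of the fingers, on their centre line; the grasp point (between the pads) lies 19 mm behind it (env.grasp_offset is the distance from the TCP to the grasp point, in m); y points along the fingers, z is the direction in which the jaws open and shut, and the axes are right-handed (so a half turn about y gives the same grasp; the last joint's range is limited). The gripper opens to 93 mm and grips with 3 to 60 N. Pads are 15 mm wide; open, the fingers measure 128 mm over their backs; the gripper's body (75 mm by 188 mm) begins 65 mm behind the grasp point.
Start: joints at [1.29, 0.116, 1.442, -0, 1.584, -0.038], TCP at [0.162, 0.655, 0.219] pointing down, gripper open.
Joint ranges: [-2.83, 2.83], [-0.83, 2.19], [0.07, 2.5], [-1.14, 4.28], [0.01, 3], [-2.97, 2.97]. Speed limits (rad/s): [1.89, 1.89, 2.22, 3.14, 3.14, 3.14].

### API

Orientations are given as a 3x3 rotation matrix whose columns are the frame's x, y, z axes.
In Python, from station import sensors, imaging, workorder, env gives the robot as it stands.
- The arm moves only by the shell command python3 -m handwheel 'ROWS' [OPENING]. ROWS is a JSON object of lists of equal length, an entry for each row: "delta_pos": the shift along the tool's x, y, z as a fraction of full scale, a list of three; "rotation": the turn, a rotation vector about the tool's x, y, z as a fraction of full scale, a list of three. In form: {"delta_pos": [[x, y, z], ...], "rotation": [[ax, ay, az], ...]}. A call has exactly 10 rows; each row shifts and turns the pose as measured when the row begins, along the tool's axes as they then stand; what a row does not reach is not made up. Full scale, the value 1, is 0.03 m for a shift and pi/2 rad for a turn. A row lasts 1/8 s, in which the tool goes at most 62.5 mm and 10.7 degrees, less where a joint would pass 70% of its speed; a pose out of reach is approached as far as the arm can. A call with a number of a shift or a turn outside -1 to 1 is refused whole. A call with a gripper value outside its range is refused whole. OPENING is the gripper's target within -1 to 1 (fully open at 1, half-way at 0, shut at -1), set as the call begins (- or left out, the last holds). The fingers move at their own pace and stop on an object; the grip force is fixed at half the most. Time passes only in rows, so rows that do not move let the fingers close, or fill a call up. It gives the time, the measured TCP pose, the force and the opening at its end, in the units of the state.
- sensors.sense(): the state, without advancing time (a new reading comes with each control period).
- imaging.grab_frame(name): name is "side" or "top" or "wrist"; returns a dict with "pixels" (420x560x3 uint8, red, green, blue), "fx", "fy", "cx", "cy" (pixels), "dist" ([k1, k2, p1, p2, k3] as OpenCV has them; the pictures are not rectified), "R" (3x3) and "t" (3): a world point X has camera coordinates R X + t. Camera axes: x right, y down, z forward; pixel columns grow to the right and rows downward; lengths in m; the calibration is good to about 2 mm. A picture is of the moment at which its call begins. There is no depth.
- workorder.hand_in(): hands the job in, once; it reports no verdict.
The state is a dict: "time": time; "joint_pos": joint angles; "dq": joint speeds; "joint_efforts": joint torques, N m; "tool_pos": TCP position; "orientation": TCP orientation; "force": force on the tool from outside, world axes, zero at the start; "ft_torque": the same for the moment, N m; "gripper_width": finger opening in m.
Only numpy, scipy, OpenCV 4.12 (cv2) and the standard library are available. Lean on these libraries where they do the work, as an engineer would, in place of code of your own. Each camera call takes 0.05 s, during which the arm holds its last target.

### The job

Stand the foundation bottle in the cup of the little hand-cranked shaker and let go of it, then take the crank's knob and turn it two full turns clockwise as seen from above, bringing the crank back to where it started, and let go. Each turn has a heavy part where the spring pushes back and then tries to run ahead: go through it at an even, unhurried pace, always slower than one turn a second, never letting the crank kick back or spring ahead, and follow the knob's own circle gently, without wrenching the knob inwards or outwards along the crank arm (its throw differs each time). Leave the other cosmetics where they are.

Things in the scene. Friction and masses are not known exactly. Their poses are not given: they have to be found in the camera images.
- bottle_mid (a point): The foundation bottle, loose, upright: round amber glass 34 mm in diameter and 78 mm high, a short shoulder, then a black cap 25 mm in diameter; 108 mm high overall, about 0.13 kg (varies). The point is on its axis, 54 mm above its underside; z points up the bottle.
- cup (a point): Inside floor of the shaker's cup, at its centre: where the bottle's underside must stand. The cup is a black upright tube of 47 mm outer and 38 mm inner diameter, 33 mm deep from rim to this floor; the floor is 53 mm above the table and the rim 86 mm. It rides on a sprung carriage, which the crank drives 44 mm outwards (away from the hub) and back once in each turn.
- hub (a point): Point on the crank's vertical axis, 141 mm above the table, level with the middle of the knob. The shaker is bolted down and never moves (grey base 120 by 360 mm); its place and yaw differ each time. Its y axis points from the hub to the cup (173 mm away when the carriage is home), z up.
- crank (a joint): Crank angle in rad, within 0.25 of 0 at the start; grows clockwise seen from above and counts on past each turn (two turns: 12.57). At 0 the arm points along -x of the hub and the carriage is home. The spring resists with up to 6 N at the knob near 2 rad, then pushes ahead with up to 9 N near 4.2 rad. Friction, 1 to 2 N, holds the crank within about 0.4 rad of home.
- crank_arm (a point): Turns with the crank: point on its axis at the top of the flat steel arm, 109 mm above the table; -x points along the arm (22 mm wide, 104 mm long). On the arm stands the upright knob at a distance from the axis (the throw) that is clamped at a different value each time, anywhere from 58 to 82 mm: it is not reported and must be felt or seen.
- give (a joint): How far the knob is pushed along the crank arm from its rest, in m: 0 unloaded, positive away from the hub; 1 mm for each 6 N, over 2.5 mm it is wrenched. The knob is a wooden cylinder 24 mm in diameter, 118 to 164 mm above the table, and spins freely, so it can be held without turning the hand. Under it is a block 22 by 18 mm, top at 116 mm.
- brush_jar: Bystander: glass jar 72 mm wide with make-up brushes up to 180 mm high. Origin at the centre of its underside.
- lipstick: Bystander: open lipstick standing up, 21 mm in diameter, 74 mm high. Origin at the centre of its underside.
- compact: Bystander: closed round powder compact, 72 mm in diameter, 14 mm high. Origin at the centre of its underside.
There are look-alikes about, which are no part of the job. Of the things shaped like the part that bears bottle_mid, the amber glass one is meant.

How it is judged:
On the way, in this order (a step that is already met when the one before it is completed fails the run):
1. the bottle stands in the cup, let go, before the crank is turned (horizontal distance between bottle_mid and cup below 0.008 m and z of bottle_mid in the frame of cup below 0.058 m and angle between bottle_mid's own z axis and vertical below 0.15 rad and contact force between the fingers and bottle below 0.1 N and value of joint crank below 0.5 rad), for 0.2 s.
2. the first full turn is done with the bottle in the cup (horizontal distance between bottle_mid and cup below 0.008 m and z of bottle_mid in the frame of cup below 0.058 m and angle between bottle_mid's own z axis and vertical below 0.15 rad and value of joint crank between 5.98319 and 7.78319 rad), for 0.02 s.
3. the second full turn is done with the bottle in the cup (horizontal distance between bottle_mid and cup below 0.008 m and z of bottle_mid in the frame of cup below 0.058 m and angle between bottle_mid's own z axis and vertical below 0.15 rad and value of joint crank above 12.1664 rad), for 0.2 s.
At the end, for the whole second after the job is handed in: The bottle stands on the cup's floor, upright (within 0.15 rad, 8 mm of centre, at most 4 mm off the floor), and the crank rests two full turns on from home, within 0.45 rad (horizontal distance between bottle_mid and cup below 0.008 m and z of bottle_mid in the frame of cup below 0.058 m and angle between bottle_mid's own z axis and vertical below 0.15 rad and value of joint crank between 12.1164 and 13.0164 rad and velocity of joint crank between -0.05 and 0.05 rad/s and linear speed of bottle below 0.02 m/s); the robot touches nothing.
It fails at once if the crank goes faster than one turn a second (velocity of joint crank above 6.28 rad/s).
It fails at once if the crank kicks back once it is under way (velocity of joint crank below -1 rad/s and value of joint crank above 0.6 rad).
It fails at once if the crank is turned well past two turns (value of joint crank above 13.3664 rad).
It fails at once if the knob is wrenched along the crank arm with more than 15 N (2.5 mm of give) (value of joint give above 0.0025 m or value of joint give below -0.0025 m).
It fails at once if the brush jar, lipstick or compact is moved more than 25 mm (distance of any of brush_jar, lipstick, compact from where it was at the start of the episode above 0.025 m).
It also fails if it takes over 72 s, if anything falls off the work surface, if the arm or the gripper's body presses on something with over 40 N, if the wrist force passes 120 N, or if a joint passes its speed limit or range.

## Working session

There is one attempt and no reset: what is moved stays moved. The work goes in short steps, Python scripts to look and compute and a shell command to move; the robot and the scene stay as the last step left them, time stands still between calls to the robot, and variables do not carry over. Pictures are saved under pics/ and viewed, and the job is handed in when it is done.

```bash
ls; mkdir -p pics
python3 - <<'E'
from station import sensors, imaging, env
import cv2,numpy as np
s=sensors.sense()
for k,v in s.items(): print(k,np.round(v,4).tolist())
print(env.grasp_offset)
for n in ["side","top","wrist"]:
    f=imaging.grab_frame(n)
    cv2.imwrite(f"pics/{n}0.png",f["pixels"][:,:,::-1])
    np.savez(f"pics/{n}0.npz",**f)
    print(n,f["fx"],f["fy"],f["cx"],f["cy"],f["dist"],np.round(f["R"],3).tolist(),np.round(f["t"],3), "cam",np.round(-np.array(f["R"]).T@f["t"],3))
E
```

```text
pics
time 0.0
joint_pos [1.2902, 0.1165, 1.4423, 0.0, 1.584, -0.0378]
dq [0.0014, -0.0003, 0.0007, -0.0005, -0.0012, 0.0012]
joint_efforts [-0.0035, -72.123, -62.265, 0.0778, 0.0234, -0.0001]
tool_pos [0.1622, 0.655, 0.2179]
orientation [[0.9707, -0.0003, 0.2404], [-0.2404, -0.0011, 0.9707], [-0.0001, -1.0, -0.0012]]
force [-0.3668, 0.0733, 0.1211]
ft_torque [0.042, -0.0014, 0.0369]
gripper_width 0.093
0.0188
side 475.53744694318164 475.53744694318164 275.80984261282043 210.42219741006883 [-0.0396018  0.         0.         0.         0.       ] [[0.926, -0.377, 0.012], [-0.234, -0.598, -0.767], [0.297, 0.707, -0.642]] [-0.512  0.167  1.077] cam [ 0.194 -0.855  0.826]
top 526.2061271844987 526.2061271844987 282.58740597458973 202.0719962152296 [-0.1566498  0.         0.         0.         0.       ] [[-0.011, -1.0, -0.003], [-0.994, 0.011, -0.11], [0.11, 0.002, -0.994]] [-0.024  0.545  1.444] cam [ 0.384 -0.033  1.495]
wrist 367.9714461361384 367.9714461361384 286.6224068446437 210.5893396147332 [-0.06407036  0.          0.          0.          0.        ] [[0.24, 0.971, 0.0], [0.929, -0.23, 0.289], [0.281, -0.069, -0.957]] [-0.673 -0.034  0.391] cam [0.084 0.673 0.384]
```

View pics/top0.png

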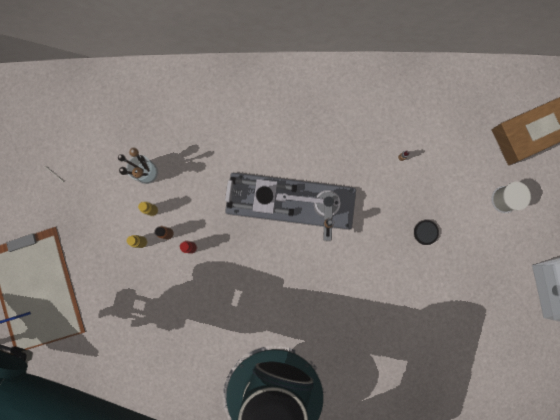

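View pics/side0.png

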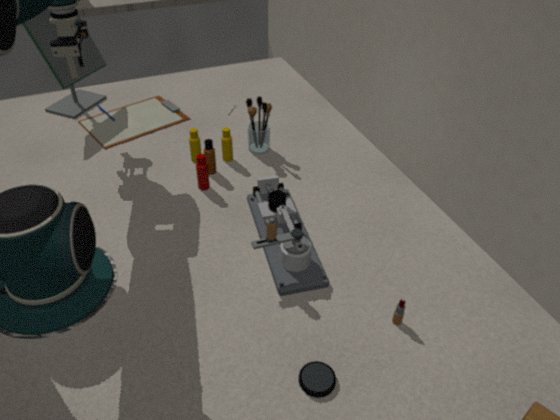

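View pics/wrist0.png

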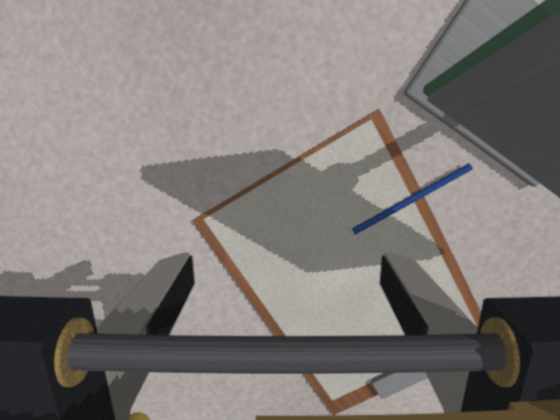

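Run:
```python
import cv2
a=cv2.imread("pics/side0.png");t=cv2.imread("pics/top0.png")
cv2.imwrite("pics/c1.png",cv2.resize(a[100:220,160:300],None,fx=5,fy=5,interpolation=cv2.INTER_CUBIC)[:600,:800])
cv2.imwrite("pics/c2.png",cv2.resize(t[140:270,110:370],None,fx=3,fy=3,interpolation=cv2.INTER_CUBIC))
cv2.imwrite("pics/c3.png",cv2.resize(a[170:300,230:340],None,fx=4.5,fy=4.5,interpolation=cv2.INTER_CUBIC))
```

```text
(no output)
```

View pics/c1.png

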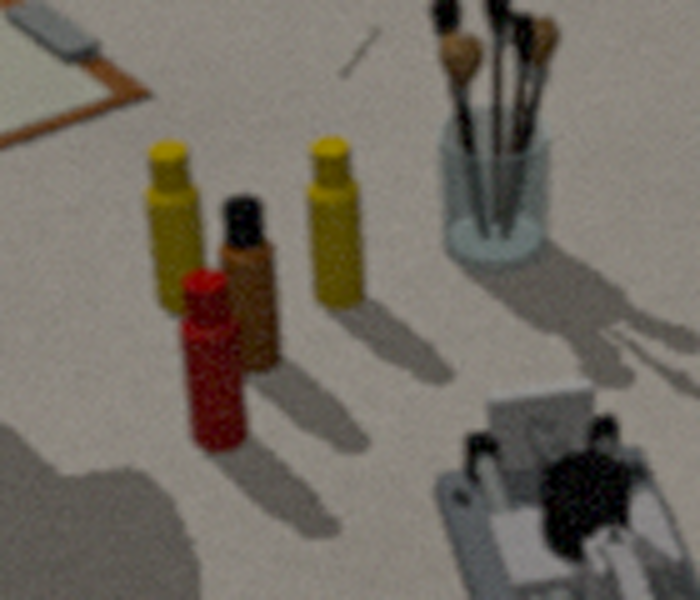

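View pics/c2.png

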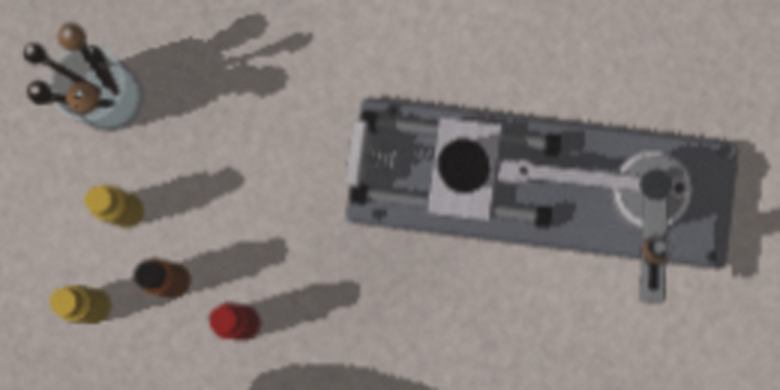

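View pics/c3.png

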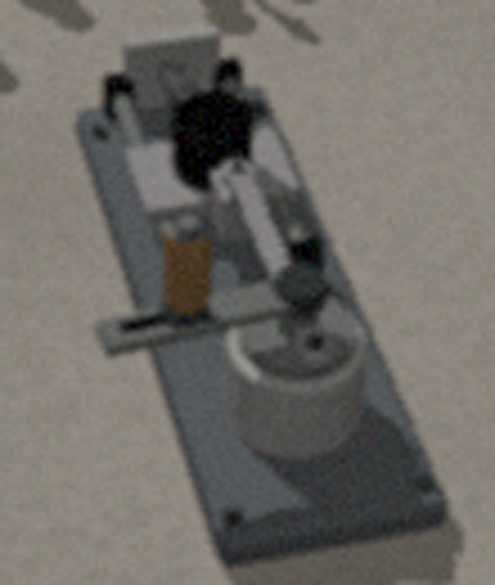

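```bash
cat > h.py <<'E'
import numpy as np, cv2
def load(p): return dict(np.load(p))
def ray(f,u,v):
    K=np.array([[f["fx"],0,f["cx"]],[0,f["fy"],f["cy"]],[0,0,1]],float)
    p=cv2.undistortPoints(np.array([[[u,v]]],float),K,np.array(f["dist"],float))[0,0]
    R=np.array(f["R"]);t=np.array(f["t"]).ravel()
    return -R.T@t, R.T@np.array([p[0],p[1],1.])
def onz(f,u,v,z):
    c,d=ray(f,u,v); return c+d*(z-c[2])/d[2]
def tri(*a):
    A=np.zeros((3,3));b=np.zeros(3)
    for f,u,v in a:
        c,d=ray(f,u,v);d=d/np.linalg.norm(d);P=np.eye(3)-np.outer(d,d);A+=P;b+=P@c
    return np.linalg.solve(A,b)
def proj(f,X):
    K=np.array([[f["fx"],0,f["cx"]],[0,f["fy"],f["cy"]],[0,0,1]],float)
    return cv2.projectPoints(np.array([X],float),cv2.Rodrigues(np.array(f["R"]))[0],np.array(f["t"],float).ravel(),K,np.array(f["dist"],float))[0][0,0]
E
python3 - <<'E'
from h import *
T=load("pics/top0.npz");S=load("pics/side0.npz")
np.set_printoptions(precision=4,suppress=True)
c2=lambda x,y:(110+(x-1)/3,140+(y-1)/3)
c1=lambda x,y:(160+(x-2)/5,100+(y-2)/5)
c3=lambda x,y:(230+(x-2)/4.5,170+(y-2)/4.5)
print("capT",onz(T,*c2(151,274),.108),"capS",onz(S,*c1(243,203),.108), tri((T,*c2(151,274)),(S,*c1(243,203))))
print("yel1",onz(T,*c2(66,303),.108),"yel2",onz(T,*c2(101,200),.108),"red",onz(T,*c2(228,321),.108))
print("cup",onz(T,*c2(463,166),.086),onz(S,*c3(214,122),.086))
print("hub",tri((T,*c2(656,184)),(S,*c3(303,285))),onz(T,*c2(656,184),.12))
print("knob",onz(T,*c2(655,248),.164),onz(S,*c3(188,226),.164))
print("jar",onz(T,*c2(113,105),.02))
# black mask centroid of cup in top
p=T["pixels"].astype(int)
m=(p.max(2)<45).astype(np.uint8); m2=np.zeros_like(m);m2[180:212,250:282]=m[180:212,250:282]
M=cv2.moments(m2,True);u,v=M['m10']/M['m00'],M['m01']/M['m00'];print(u,v,M['m00'],onz(T,u,v,.086))
E
```

```text
capT [0.4628 0.2971 0.108 ] capS [0.4637 0.2949 0.108 ] [0.4636 0.2973 0.1066]
yel1 [0.4374 0.3741 0.108 ] yel2 [0.5293 0.3435 0.108 ] red [0.4208 0.2277 0.108 ]
cup [0.5587 0.02   0.086 ] [0.5592 0.0087 0.086 ]
hub [ 0.5393 -0.1519  0.1067] [ 0.5366 -0.1504  0.12  ]
knob [ 0.4773 -0.1447  0.164 ] [ 0.4793 -0.151   0.164 ]
jar [0.6298 0.3575 0.02  ]
264.33653846153845 194.76442307692307 208.0 [0.5593 0.0191 0.086 ]
```

```bash
cat >> h.py <<'E'
from scipy.spatial.transform import Rotation as Ro
def yawR(deg):
    a=np.radians(deg);z=np.array([np.cos(a),np.sin(a),0]);y=np.array([0,0,-1.]);return np.column_stack([np.cross(y,z),y,z])
def plan(pts,yaw=None,rotrows=10,s=None):
    """waypoints per row (world) -> rows"""
    from station import sensors
    s=s or sensors.sense();p=np.array(s["tool_pos"]);R=np.array(s["orientation"])
    Rt=yawR(yaw) if yaw is not None else R
    rv=Ro.from_matrix(R.T@Rt).as_rotvec()
    dp=[];ro=[];Rc=R
    for i,q in enumerate(pts):
        dp.append(np.round(Rc.T@(np.array(q)-p)/.03,2)+0.);p=np.array(q)
        w=rv/rotrows if i<rotrows else rv*0
        ro.append(np.round(w/(np.pi/2),3)+0.); Rc=Rc@Ro.from_rotvec(w).as_matrix()
    for a,b in zip(dp,ro): print(a.tolist(),b.tolist())
def line(p,q,n): return [np.array(p)+(np.array(q)-np.array(p))*(i+1)/n for i in range(n)]
E
python3 - <<'E'
from h import *
p=[.1622,.655,.2179]
d=np.array([.463,.297,.2179])-p
plan(line(p,p+d*.27/np.linalg.norm(d),10),-18)
E
```

```text
[0.73, 0.01, -0.53] [0.0, 0.105, 0.0]
[0.8, 0.0, -0.4] [0.0, 0.105, 0.0]
[0.86, 0.0, -0.27] [0.0, 0.105, 0.0]
[0.89, 0.0, -0.12] [0.0, 0.105, 0.0]
[0.9, 0.0, 0.02] [0.0, 0.105, 0.0]
[0.88, 0.0, 0.17] [0.0, 0.105, 0.0]
[0.84, 0.0, 0.31] [0.0, 0.105, 0.0]
[0.78, 0.0, 0.45] [0.0, 0.105, 0.0]
[0.7, 0.0, 0.57] [0.0, 0.105, 0.0]
[0.59, 0.0, 0.68] [0.0, 0.105, 0.0]
```

```bash
python3 -m handwheel '{"delta_pos": [[0.73,0,-0.53],[0.8,0,-0.4],[0.86,0,-0.27],[0.89,0,-0.12],[0.9,0,0.02],[0.88,0,0.17],[0.84,0,0.31],[0.78,0,0.45],[0.7,0,0.57],[0.59,0,0.68]], "rotation": [[0,0.105,0],[0,0.105,0],[0,0.105,0],[0,0.105,0],[0,0.105,0],[0,0.105,0],[0,0.105,0],[0,0.105,0],[0,0.105,0],[0,0.105,0]]}'
python3 - <<'E'
from h import *
from station import sensors
s=sensors.sense();p=np.array(s["tool_pos"]);print(p,np.round(s["orientation"],3).tolist(),np.round(s["force"],2),np.round(s["joint_pos"],2))
plan(line(p,[.463,.297,.2],10),-18)
E
```

```text
time: 1.4
tool_pos: [0.3339, 0.4377, 0.2153]
orientation: [[-0.363, -0.002, 0.932], [-0.932, -0.005, -0.363], [0.005, -1.0, -0.0]]
force: [-0.3, -0.2, -0.8]
gripper_width: 0.0928
[0.33386863 0.43774886 0.21533876] [[-0.363, -0.002, 0.932], [-0.932, -0.005, -0.363], [0.005, -1.0, -0.0]] [-0.34 -0.16 -0.76] [ 0.87 -0.15  1.71 -0.    1.59  1.25]
[0.28, 0.05, 0.57] [0.0, -0.004, 0.0]
[0.28, 0.05, 0.57] [0.0, -0.004, 0.0]
[0.29, 0.05, 0.57] [0.0, -0.004, 0.0]
[0.29, 0.05, 0.57] [0.0, -0.004, 0.0]
[0.29, 0.05, 0.56] [0.0, -0.004, 0.0]
[0.3, 0.05, 0.56] [0.0, -0.004, 0.0]
[0.3, 0.05, 0.56] [0.0, -0.004, 0.0]
[0.3, 0.05, 0.56] [0.0, -0.004, 0.0]
[0.31, 0.05, 0.56] [0.0, -0.004, 0.0]
[0.31, 0.05, 0.56] [0.0, -0.004, 0.0]
```

```bash
python3 -m handwheel '{"delta_pos": [[0.32,0.05,0.63],[0.32,0.05,0.63],[0.32,0.05,0.63],[0.33,0.05,0.63],[0.33,0.05,0.63],[0.33,0.05,0.63],[0.33,0.05,0.63],[0.33,0.05,0.63],[0.33,0.05,0.63],[0,0,0]], "rotation": [[0,-0.004,0],[0,-0.004,0],[0,-0.004,0],[0,-0.004,0],[0,-0.004,0],[0,-0.004,0],[0,-0.004,0],[0,-0.004,0],[0,-0.004,0],[0,0,0]]}'
python3 - <<'E'
from h import *
from station import sensors,imaging
s=sensors.sense();p=np.array(s["tool_pos"]);print(p,np.round(s["orientation"],3).tolist(),np.round(s["force"],2),np.round(s["joint_pos"],2))
f=imaging.grab_frame("wrist");np.savez("pics/w1.npz",**f);cv2.imwrite("pics/w1.png",f["pixels"][:,:,::-1])
print(proj(f,[.463,.297,.108]))
E
```

```text
time: 2.65
tool_pos: [0.4674, 0.2897, 0.2]
orientation: [[-0.313, -0.004, 0.95], [-0.95, -0.007, -0.313], [0.008, -1.0, -0.002]]
force: [-0.5, 0.4, 1.3]
gripper_width: 0.0931
[0.46739819 0.28974704 0.20003962] [[-0.313, -0.004, 0.95], [-0.95, -0.007, -0.313], [0.008, -1.0, -0.002]] [-0.45  0.41  1.3 ] [ 0.51 -0.15  1.73 -0.    1.56  0.83]
[277.3377547  204.38293562]
```

View pics/w1.png

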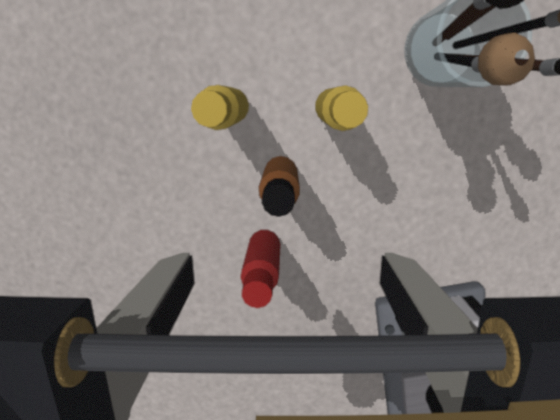

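Run:
```python
from h import *
np.set_printoptions(precision=4,suppress=True)
f=load("pics/w1.npz");T=load("pics/top0.npz")
p=f["pixels"].astype(int)
m=(p.max(2)<45).astype(np.uint8);m[:, :230]=0;m[:,330:]=0;m[230:]=0;m[:150]=0
n,l,st,ce=cv2.connectedComponentsWithStats(m);i=1+st[1:,4].argmax();print(st[i],ce[i],st[i][2])
pts=np.argwhere(l==i)[:,::-1].astype(np.float32);print(cv2.fitEllipse(cv2.convexHull(pts)))
cv2.imwrite("pics/w1c.png",cv2.resize(f["pixels"][140:230,230:330,::-1],None,fx=6,fy=6,interpolation=cv2.INTER_CUBIC))
for uv in [(278,197),(279,196)]: print(onz(f,*uv,.108),tri((f,*uv),(T,160.3,231.3)))
print(proj(f,[.4674,.2897,.2]),proj(f,[.463,.297,.0]))
```

```text
[263 179  32  37 938] [278.451  196.7804] 32
((278.5084533691406, 196.82713317871094), (32.17851257324219, 36.94466781616211), 3.480459451675415)
[0.4652 0.3021 0.108 ] [0.4633 0.2992 0.0952]
[0.4662 0.3026 0.108 ] [0.4637 0.2994 0.0936]
[285.5562 267.0328] [280.1813 174.5377]
```

View pics/w1c.png

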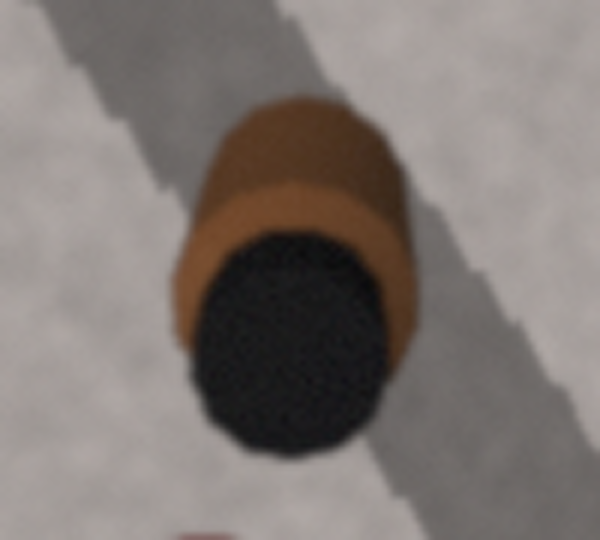

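Run:
```python
from h import *
from station import sensors
f=load("pics/w1.npz");print(onz(f,278.4,200,.108))
p=np.array(sensors.sense()["tool_pos"]);q=[.4645,.2985,.045]
plan(line(p,q,9),-18,9)
```

```text
[0.46479393 0.29989951 0.108     ]
[-0.03, 0.57, -0.02] [0.0, 0.0, 0.001]
[-0.03, 0.57, -0.02] [0.0, 0.0, 0.001]
[-0.03, 0.57, -0.02] [0.0, 0.0, 0.001]
[-0.03, 0.57, -0.02] [0.0, 0.0, 0.001]
[-0.03, 0.57, -0.02] [0.0, 0.0, 0.001]
[-0.03, 0.57, -0.02] [0.0, 0.0, 0.001]
[-0.03, 0.57, -0.02] [0.0, 0.0, 0.001]
[-0.03, 0.57, -0.02] [0.0, 0.0, 0.001]
[-0.03, 0.57, -0.02] [0.0, 0.0, 0.001]
```

```bash
python3 -m handwheel '{"delta_pos": [[-0.06,0.57,-0.04],[-0.06,0.57,-0.04],[-0.06,0.57,-0.04],[-0.05,0.57,-0.03],[-0.02,0.57,-0.02],[-0.02,0.57,0],[-0.02,0.57,0],[0,0.57,0],[0,0.5,0],[0,0,0]], "rotation": [[0,0,0.001],[0,0,0.001],[0,0,0.001],[0,0,0.001],[0,0,0.001],[0,0,0.001],[0,0,0.001],[0,0,0.001],[0,0,0.001],[0,0,0]]}'
python3 - <<'E'
from h import *
from station import sensors,imaging
for n in ["wrist","top"]:
    f=imaging.grab_frame(n);np.savez(f"pics/{n}2.npz",**f);cv2.imwrite(f"pics/{n}2.png",f["pixels"][:,:,::-1])
print(sensors.sense()["time"])
E
```

```text
time: 3.95
tool_pos: [0.462, 0.3017, 0.0355]
orientation: [[-0.311, -0.002, 0.95], [-0.95, 0.007, -0.311], [-0.006, -1.0, -0.004]]
force: [0.9, 0.7, 0.5]
gripper_width: 0.0932
4.05
```

View pics/wrist2.png

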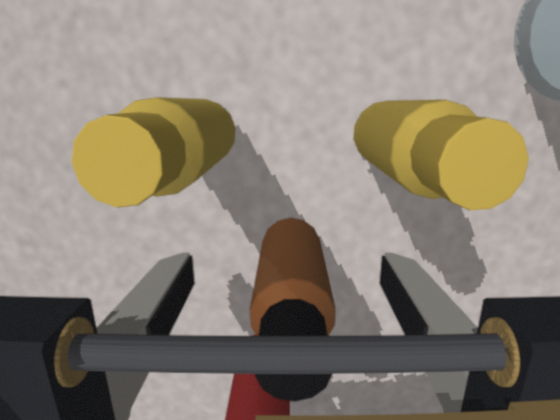

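```bash
python3 -m handwheel '{"delta_pos": [[0.03,-0.1,0.05],[0.03,-0.1,0.05],[0,-0.1,0],[0,0,0],[0,0,0],[0,0,0],[0,0,0],[0,0,0],[0,0,0],[0,0,0]], "rotation": [[0.002,0,0.001],[0.002,0,0.001],[0,0,0],[0,0,0],[0,0,0],[0,0,0],[0,0,0],[0,0,0],[0,0,0],[0,0,0]]}' -1
python3 - <<'E'
from h import *
from station import sensors,imaging
s=sensors.sense();p=np.array(s["tool_pos"]);print(p,np.round(s["orientation"],4).tolist(),s["gripper_width"])
plan(line(p,p+[0,0,.13],10),-18)
E
```

```text
time: 5.3
tool_pos: [0.4659, 0.2997, 0.0489]
orientation: [[-0.311, 0.01, 0.95], [-0.95, 0.011, -0.311], [-0.013, -1.0, 0.006]]
force: [0.3, 0.2, -0.3]
gripper_width: 0.0333
[0.46594698 0.29971149 0.04889372] [[-0.3112, 0.0097, 0.9503], [-0.9502, 0.0105, -0.3113], [-0.013, -0.9999, 0.006]] 0.03334634008887486
[-0.01, -0.43, 0.0] [0.0, 0.0, -0.001]
[-0.01, -0.43, 0.0] [0.0, 0.0, -0.001]
[0.0, -0.43, 0.0] [0.0, 0.0, -0.001]
[0.0, -0.43, 0.0] [0.0, 0.0, -0.001]
[0.0, -0.43, 0.0] [0.0, 0.0, -0.001]
[0.0, -0.43, 0.0] [0.0, 0.0, -0.001]
[0.0, -0.43, 0.0] [0.0, 0.0, -0.001]
[0.0, -0.43, 0.0] [0.0, 0.0, -0.001]
[0.0, -0.43, 0.0] [0.0, 0.0, -0.001]
[0.0, -0.43, 0.0] [0.0, 0.0, -0.001]
```

```bash
python3 -m handwheel '{"delta_pos": [[0,-0.1,0],[0,-0.4,0],[0,-0.45,0],[0,-0.45,0],[0,-0.45,0],[0,-0.45,0],[0,-0.45,0],[0,-0.45,0],[0,-0.45,0],[0,-0.3,0]], "rotation": [[0,0,0],[0,0,-0.001],[0,0,-0.001],[0,0,-0.001],[0,0,-0.001],[-0.001,0,-0.001],[-0.001,0,-0.001],[-0.001,0,0],[0,0,0],[0,0,0]]}'
python3 - <<'E'
from h import *
from station import sensors,imaging
s=sensors.sense();p=np.array(s["tool_pos"]);print(p,np.round(s["orientation"],4).tolist(),s["gripper_width"])
q=[.559,.02,.17]
plan(line(p,q,10),-18)
E
```

```text
time: 6.55
tool_pos: [0.465, 0.299, 0.1761]
orientation: [[-0.311, 0.002, 0.95], [-0.95, 0.003, -0.311], [-0.003, -1.0, 0.001]]
force: [-0.2, -0.7, -2.4]
gripper_width: 0.0333
[0.4650205  0.29898277 0.17608324] [[-0.3113, 0.0019, 0.9503], [-0.9503, 0.0027, -0.3113], [-0.0031, -1.0, 0.001]] 0.033344849971383865
[0.79, 0.02, 0.59] [0.0, 0.0, 0.0]
[0.79, 0.02, 0.59] [0.0, 0.0, 0.0]
[0.79, 0.02, 0.59] [0.0, 0.0, 0.0]
[0.79, 0.02, 0.59] [0.0, 0.0, 0.0]
[0.79, 0.02, 0.59] [0.0, 0.0, 0.0]
[0.79, 0.02, 0.59] [0.0, 0.0, 0.0]
[0.79, 0.02, 0.59] [0.0, 0.0, 0.0]
[0.79, 0.02, 0.59] [0.0, 0.0, 0.0]
[0.79, 0.02, 0.59] [0.0, 0.0, 0.0]
[0.79, 0.02, 0.59] [0.0, 0.0, 0.0]
```

```bash
python3 -m handwheel '{"delta_pos": [[0.5,0.02,0.38],[0.85,0.02,0.64],[0.9,0.02,0.68],[0.9,0.02,0.68],[0.9,0.02,0.68],[0.9,0.02,0.68],[0.9,0.02,0.68],[0.9,0.02,0.66],[0.6,0.02,0.45],[0.2,0.02,0.15]], "rotation": [[0,0,0],[0,0,0],[0,0,0],[0,0,0],[0,0,0],[0,0,0],[0,0,0],[0,0,0],[0,0,0],[0,0,0]]}'
python3 - <<'E'
from h import *
from station import sensors,imaging
s=sensors.sense();p=np.array(s["tool_pos"]);print(p,np.round(s["orientation"],4).tolist(),s["gripper_width"],np.round(s["dq"],3))
for n in ["wrist","top","side"]:
    f=imaging.grab_frame(n);np.savez(f"pics/{n}3.npz",**f);cv2.imwrite(f"pics/{n}3.png",f["pixels"][:,:,::-1])
E
```

```text
time: 7.8
tool_pos: [0.5575, 0.014, 0.1656]
orientation: [[-0.312, -0.003, 0.95], [-0.95, 0.0, -0.312], [0.001, -1.0, -0.003]]
force: [0.6, 1.2, -2.0]
gripper_width: 0.0333
[0.55750186 0.01396614 0.1655754 ] [[-0.3125, -0.0035, 0.9499], [-0.9499, 0.0003, -0.3125], [0.0008, -1.0, -0.0034]] 0.033349299648073795 [-0.107  0.039 -0.021  0.004 -0.011 -0.107]
```

View pics/wrist3.png

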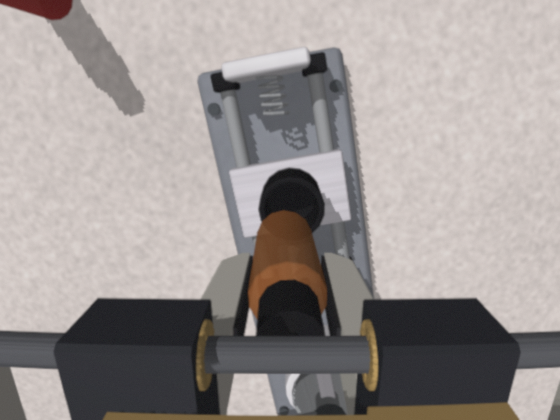

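View pics/side3.png

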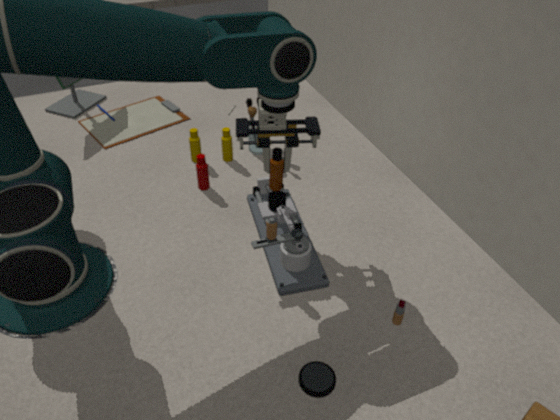

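View pics/top3.png

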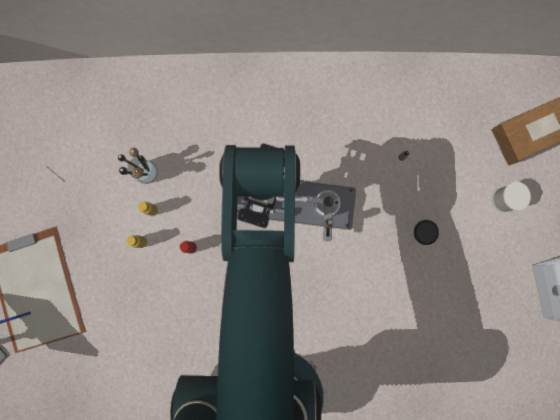

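Run:
```python
from h import *
f=load("pics/wrist3.npz")
c=f["pixels"][155:275,220:365,::-1]
c=np.clip(c.astype(float)*1.8,0,255).astype(np.uint8)
cv2.imwrite("pics/w3c.png",cv2.resize(c,None,fx=5,fy=5,interpolation=cv2.INTER_CUBIC))
print(proj(f,[.559,.0195,.086]),proj(f,[.559,.0195,.053]))
```

```text
[285.88768799 209.82518319] [286.12763243 197.7387936 ]
```

View pics/w3c.png

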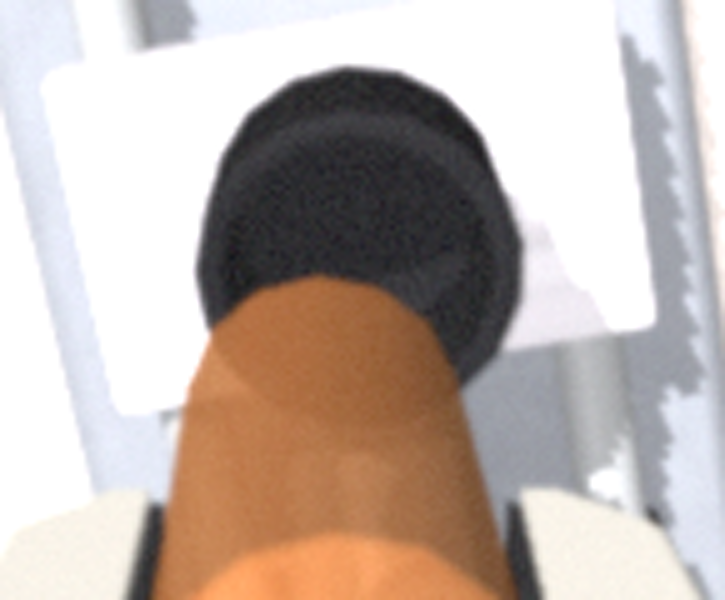

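Run:
```python
from h import *
np.set_printoptions(precision=4,suppress=True)
f=load("pics/wrist3.npz")
tcp=np.array([.5575,.014,.1656]);R=np.array([[-0.3125,-0.0035,0.9499],[-0.9499,0.0003,-0.3125],[0.0008,-1.0,-0.0034]])
rim=onz(f,292.2,208,.086)
bot=onz(f,286.2,225.2,.1167)
bax=tcp+R@[0,.0489,0]
print("rim",rim,"bottom seen",bot,"axis by TCP",bax, proj(f,bax))
print("tool offset bottom rel TCP axis mm",R.T@(bot-bax)*1e3)
print("shift needed tool mm (seen)",R.T@(rim-bot)*1e3,"(tcp)",R.T@(rim-bax)*1e3)
# predicted outlines
for c,r,z in [(rim,.0235,.086),(rim,.019,.086),(bot,.017,.1167)]:
    P=np.array([proj(f,[c[0]+r*np.cos(a),c[1]+r*np.sin(a),z]) for a in np.linspace(0,2*np.pi,60)])
    P=(P-[220,155])*5;print("bbox crop",P.min(0),P.max(0))
```

```text
rim [0.5636 0.0194 0.086 ] bottom seen [0.5591 0.0187 0.1167] axis by TCP [0.5573 0.014  0.1167] [285.8136 232.8187]
tool offset bottom rel TCP axis mm [-5.0086 -0.0049  0.2406]
shift needed tool mm (seen) [-2.0805 30.6846  4.1299] (tcp) [-7.0891 30.6797  4.3705]
bbox crop [192.2922  98.7364] [529.7709 422.7033]
bbox crop [224.6088 131.2428] [497.4783 393.1558]
bbox crop [193.5176 217.9876] [468.5956 478.2345]
```

Run:
```python
from h import *
from station import sensors
np.set_printoptions(precision=4,suppress=True)
f=load("pics/wrist3.npz")
tcp=np.array([.5575,.014,.1656]);R=np.array([[-0.3125,-0.0035,0.9499],[-0.9499,0.0003,-0.3125],[0.0008,-1.0,-0.0034]])
rim=onz(f,292.3,208.5,.086)
bot=onz(f,285.6,236.4,.1167)
print(rim,bot,R.T@(bot-tcp)*1e3, R.T@(rim-bot)*1e3)
s=sensors.sense();print(s["time"],s["tool_pos"],np.round(s["force"],2),np.round(s["orientation"],4).tolist())
S=load("pics/side3.npz")
c=S["pixels"][140:220,235:325,::-1];c=np.clip(c.astype(float)*1.8,0,255).astype(np.uint8)
cv2.imwrite("pics/s3c.png",cv2.resize(c,None,fx=7,fy=7,interpolation=cv2.INTER_CUBIC))
```

```text
[0.5635 0.019  0.086 ] [0.5565 0.0118 0.1167] [ 2.3778 48.903  -0.1351] [-9.1038 30.6774  4.5759]
7.95 [0.5574 0.0156 0.1659] [ 0.5  -0.05 -3.39] [[-0.3114, -0.0032, 0.9503], [-0.9503, 0.0006, -0.3114], [0.0004, -1.0, -0.0032]]
```

View pics/s3c.png

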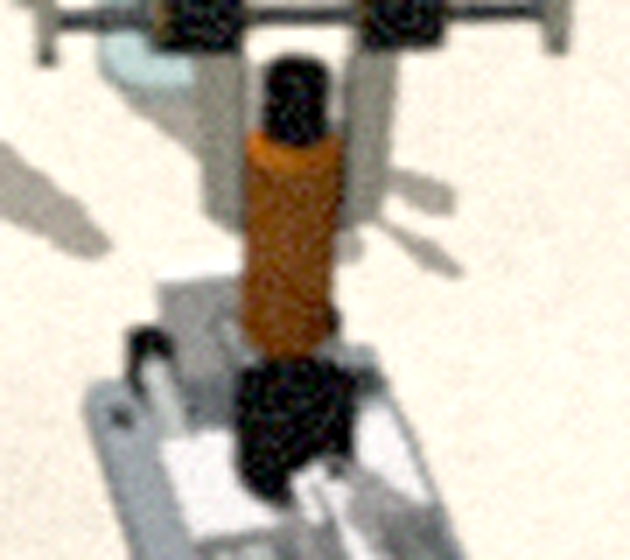

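```bash
python3 -m handwheel '{"delta_pos": [[-0.06,0.15,0.04],[-0.06,0.15,0.04],[-0.06,0.15,0.04],[-0.06,0.15,0.04],[0,0,0],[0,0,0],[0,0,0],[0,0,0],[0,0,0],[0,0,0]], "rotation": [[0.002,0,0],[0,0,0],[0,0,0],[0,0,0],[0,0,0],[0,0,0],[0,0,0],[0,0,0],[0,0,0],[0,0,0]]}'
python3 - <<'E'
from h import *
from station import sensors,imaging
s=sensors.sense();p=np.array(s["tool_pos"]);print(p,np.round(s["orientation"],4).tolist(),s["gripper_width"],np.round(s["dq"],3))
for n in ["wrist"]:
    f=imaging.grab_frame(n);np.savez(f"pics/{n}4.npz",**f);
c=f["pixels"][155:275,220:365,::-1]
c=np.clip(c.astype(float)*1.8,0,255).astype(np.uint8)
cv2.imwrite("pics/w4c.png",cv2.resize(c,None,fx=5,fy=5,interpolation=cv2.INTER_CUBIC))
E
```

```text
time: 9.2
tool_pos: [0.5642, 0.0235, 0.1468]
orientation: [[-0.309, 0.0, 0.951], [-0.951, -0.0, -0.309], [0.0, -1.0, 0.0]]
force: [0.1, 0.1, -1.3]
gripper_width: 0.0338
[0.56415438 0.02349458 0.14675132] [[-0.3088, 0.0003, 0.9511], [-0.9511, -0.0001, -0.3088], [0.0, -1.0, 0.0003]] 0.03375033562307591 [-0.     0.001 -0.001 -0.002 -0.001 -0.   ]
```

View pics/w4c.png

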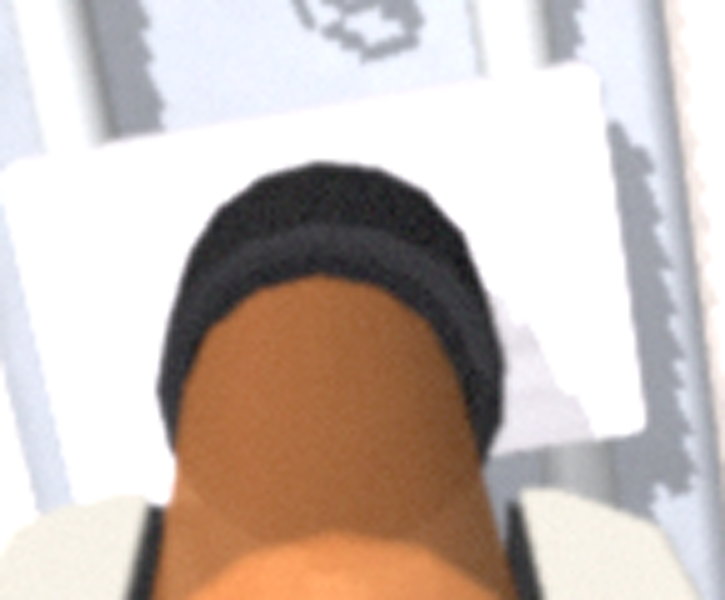

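Run:
```python
from h import *
np.set_printoptions(precision=4,suppress=True)
f=load("pics/wrist4.npz");R=yawR(-18)
rim=onz(f,286.4,232.4,.086)
bot=onz(f,284.9,236.4,.0979)
print(rim,bot, R.T@(bot-[.5642,.0235,.1468])*1e3,R.T@(rim-bot)*1e3)
for c,r,z in [(rim,.0235,.086),(rim,.019,.086),(bot,.017,.0979)]:
    P=np.array([proj(f,[c[0]+r*np.cos(a),c[1]+r*np.sin(a),z]) for a in np.linspace(0,2*np.pi,60)])
    P=(P-[220,155])*5;print("bbox crop",P.min(0),P.max(0))
```

```text
[0.5633 0.0195 0.086 ] [0.5629 0.0214 0.0979] [ 2.3628 48.9    -0.5961] [ 1.7079 11.9     0.9289]
bbox crop [152.9648 213.6615] [511.0137 550.5004]
bbox crop [187.2643 247.6253] [476.7693 519.934 ]
bbox crop [188.3036 276.4665] [460.7461 531.8101]
```

```bash
python3 -m handwheel '{"delta_pos": [[0.025,0,0.015],[0.025,0,0.015],[0,0.05,0],[0,0.1,0],[0,0.1,0],[0,0.1,0],[0,0.1,0],[0,0.1,0],[0,0,0],[0,0,0]], "rotation": [[0,0,0],[0,0,0],[0,0,0],[0,0,0],[0,0,0],[0,0,0],[0,0,0],[0,0,0],[0,0,0],[0,0,0]]}'
python3 - <<'E'
from h import *
from station import sensors,imaging
s=sensors.sense();p=np.array(s["tool_pos"]);print(p,np.round(s["orientation"],4).tolist(),s["gripper_width"],np.round(s["force"],2),np.round(s["ft_torque"],2))
for n in ["wrist"]:
    f=imaging.grab_frame(n);np.savez(f"pics/{n}5.npz",**f);
c=f["pixels"][155:275,220:365,::-1]
c=np.clip(c.astype(float)*1.8,0,255).astype(np.uint8)
cv2.imwrite("pics/w5c.png",cv2.resize(c,None,fx=5,fy=5,interpolation=cv2.INTER_CUBIC))
E
```

```text
time: 10.5
tool_pos: [0.5644, 0.0215, 0.1287]
orientation: [[-0.309, -0.0, 0.951], [-0.951, -0.0, -0.309], [0.0, -1.0, -0.0]]
force: [0.5, -0.5, -1.9]
gripper_width: 0.0336
[0.56443102 0.02153304 0.12872448] [[-0.3089, -0.0003, 0.9511], [-0.9511, -0.0003, -0.3089], [0.0004, -1.0, -0.0001]] 0.033553879858037046 [ 0.54 -0.52 -1.87] [-0.13  0.07  0.07]
```

View pics/w5c.png

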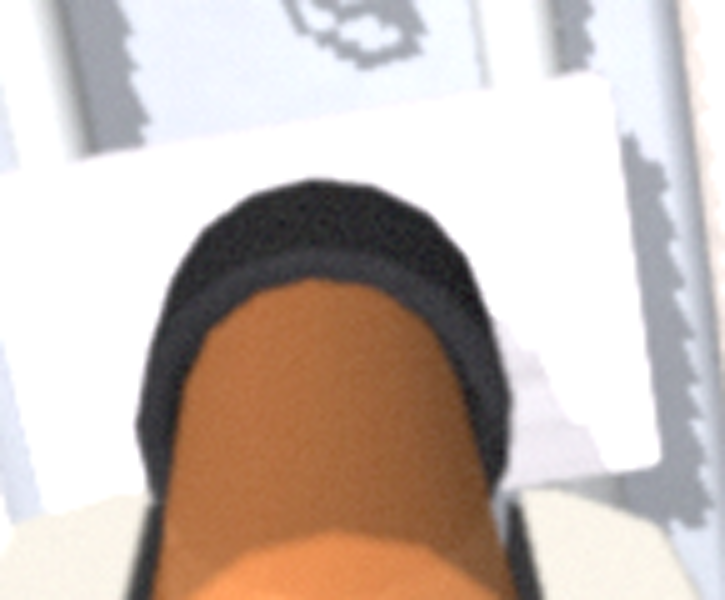

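```bash
python3 -m handwheel '{"delta_pos": [[0,0.1,0],[0,0.1,0],[0,0.1,0],[0,0.1,0],[0,0.1,0],[0,0.1,0],[0,0.1,0],[0,0.06,0],[0,0.03,0],[0,0,0]], "rotation": [[0,0,0],[0,0,0],[0,0,0],[0,0,0],[0,0,0],[0,0,0],[0,0,0],[0,0,0],[0,0,0],[0,0,0]]}'
```

```text
time: 11.8
tool_pos: [0.5643, 0.0213, 0.1035]
orientation: [[-0.309, -0.001, 0.951], [-0.951, -0.001, -0.309], [0.001, -1.0, -0.0]]
force: [-1.2, -0.8, -1.9]
gripper_width: 0.0333
```

```bash
python3 -m handwheel '{"delta_pos": [[0,0.03,0],[0,0,0],[0,0,0],[0,0,0],[0,-0.1,0],[0,-0.4,0],[0,-0.6,0],[0,-0.7,0],[0,-0.7,0],[0,-0.5,0]], "rotation": [[0,0,0],[0,0,0],[0,0,0],[0,0,0],[0,0,0],[0,0,0],[0,0,0],[0,0,0],[0,0,0],[0,0,0]]}' 1
python3 - <<'E'
from h import *
from station import sensors,imaging
s=sensors.sense();print(np.round(s["joint_pos"],3))
for n in ["wrist","side","top"]:
    f=imaging.grab_frame(n);np.savez(f"pics/{n}6.npz",**f);cv2.imwrite(f"pics/{n}6.png",f["pixels"][:,:,::-1])
E
```

```text
time: 13.05
tool_pos: [0.5648, 0.0217, 0.2008]
orientation: [[-0.309, 0.003, 0.951], [-0.951, -0.0, -0.309], [-0.001, -1.0, 0.003]]
force: [-0.3, -0.5, 0.1]
gripper_width: 0.0931
[-0.007 -0.12   1.706 -0.     1.553  0.307]
```

View pics/wrist6.png

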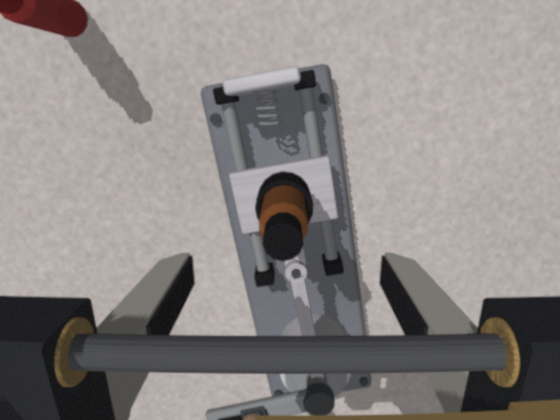

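View pics/side6.png

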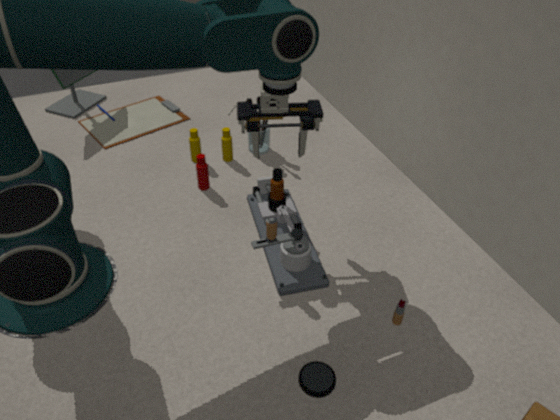

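Run:
```python
from h import *
from station import sensors
p=np.array(sensors.sense()["tool_pos"]);print(p)
plan(line(p,[.478,-.148,.22],10),-95)
```

```text
[0.56488636 0.02167353 0.19945615]
[0.63, -0.07, -0.1] [0.0, 0.086, 0.0]
[0.64, -0.07, -0.02] [0.0, 0.086, 0.0]
[0.63, -0.07, 0.07] [0.0, 0.086, 0.0]
[0.62, -0.07, 0.15] [0.0, 0.086, 0.0]
[0.59, -0.07, 0.23] [0.0, 0.086, 0.0]
[0.55, -0.07, 0.31] [0.0, 0.086, 0.0]
[0.51, -0.07, 0.38] [0.0, 0.086, 0.0]
[0.45, -0.07, 0.45] [0.0, 0.086, 0.0]
[0.39, -0.07, 0.5] [0.0, 0.086, 0.0]
[0.32, -0.07, 0.55] [0.0, 0.086, 0.0]
```

```bash
python3 -m handwheel '{"delta_pos": [[0.63,-0.1,-0.1],[0.64,-0.1,-0.02],[0.63,-0.1,0.07],[0.62,-0.07,0.15],[0.59,-0.07,0.23],[0.55,-0.07,0.31],[0.51,-0.07,0.38],[0.45,-0.07,0.45],[0.39,-0.07,0.5],[0.25,0,0.4]], "rotation": [[0,0.086,0],[0,0.086,0],[0,0.086,0],[0,0.086,0],[0,0.086,0],[0,0.086,0],[0,0.086,0],[0,0.086,0],[0,0.086,0],[0,0.086,0]]}'
python3 - <<'E'
from h import *
from station import sensors,imaging
import time
f=imaging.grab_frame("side") # lets arm settle
f=imaging.grab_frame("wrist");np.savez("pics/wrist7.npz",**f);cv2.imwrite("pics/wrist7.png",f["pixels"][:,:,::-1])
s=sensors.sense();print(s["time"],s["tool_pos"],np.round(s["orientation"],4).tolist(),np.round(s["joint_pos"],3))
E
```

```text
time: 14.45
tool_pos: [0.4704, -0.1451, 0.2112]
orientation: [[-0.991, -0.012, -0.135], [0.135, 0.003, -0.991], [0.012, -1.0, -0.001]]
force: [-0.6, -0.2, 0.8]
gripper_width: 0.0929
14.55 [ 0.47027202 -0.14526333  0.21120289] [[-0.9909, -0.0117, -0.1338], [0.1338, 0.0025, -0.991], [0.0119, -0.9999, -0.0009]] [-0.35  -0.28   1.826 -0.002  1.608  1.355]
```

View pics/wrist7.png

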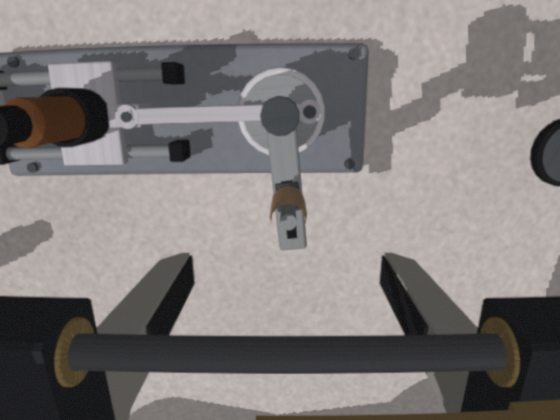

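Run:
```python
from h import *
f=load("pics/wrist7.npz")
c=f["pixels"][60:260,225:355,::-1]
c=np.clip(c.astype(float)*1.5,0,255).astype(np.uint8)
c=cv2.resize(c,None,fx=3,fy=3,interpolation=cv2.INTER_CUBIC)
cv2.imwrite("pics/w7c.png",c)
c=f["pixels"][165:255,245:345,::-1]
c=np.clip(c.astype(float)*1.8,0,255).astype(np.uint8)
cv2.imwrite("pics/w7d.png",cv2.resize(c,None,fx=6.5,fy=6.5,interpolation=cv2.INTER_CUBIC))
```

```text
(no output)
```

View pics/w7d.png

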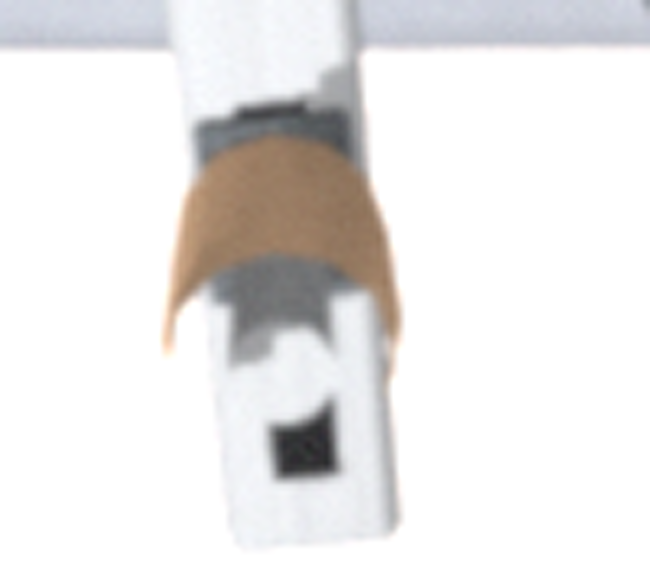

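View pics/w7c.png

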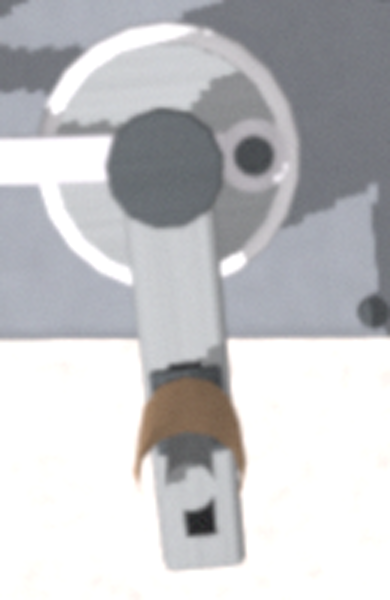

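Run:
```python
from h import *
f6=load("pics/wrist6.npz")
c=f6["pixels"][360:420,200:360,::-1]
c=np.clip(c.astype(float)*1.8,0,255).astype(np.uint8)
cv2.imwrite("pics/w6c.png",cv2.resize(c,None,fx=5,fy=5,interpolation=cv2.INTER_CUBIC))
np.set_printoptions(precision=4,suppress=True)
f=load("pics/wrist7.npz")
u,v=280,115.7
for z in (.11,.115,.12,.125): 
    h=onz(f,u,v,z); print(z,h,np.hypot(*(h[:2]-[.5636,.0192])))
a=onz(f,287.8,204.5,.164);b=onz(f,287.8,185.8,.118);print("apex top",a,"bot",b)
X=np.array([np.array([-.991,.134,0]) ]) # tool x
print("knob ctr top",a+.012*X[0],"bot",b+.012*X[0])
```

```text
0.11 [ 0.5386 -0.1525  0.11  ] 0.17350637133613847
0.115 [ 0.5389 -0.1526  0.115 ] 0.17360293664405446
0.12 [ 0.5391 -0.1528  0.12  ] 0.1736998967341636
0.125 [ 0.5394 -0.1529  0.125 ] 0.1737972509457285
apex top [ 0.4891 -0.1509  0.164 ] bot [ 0.4895 -0.151   0.118 ]
knob ctr top [ 0.4772 -0.1493  0.164 ] bot [ 0.4776 -0.1494  0.118 ]
```

View pics/w6c.png

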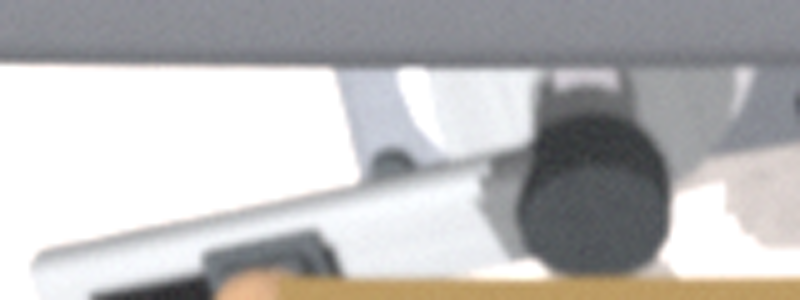

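Run:
```python
from h import *
p=[.4704,-.1452,.2112]
plan(line(p,[.4774,-.1493,.1245],8),-97.5,8)
```

```text
[-0.04, 0.36, 0.01] [0.0, 0.0, 0.001]
[-0.03, 0.36, 0.01] [0.0, 0.0, 0.001]
[-0.03, 0.36, 0.01] [0.0, 0.0, 0.001]
[-0.03, 0.36, 0.01] [0.0, 0.0, 0.001]
[-0.03, 0.36, 0.01] [0.0, 0.0, 0.001]
[-0.03, 0.36, 0.01] [0.0, 0.0, 0.001]
[-0.03, 0.36, 0.01] [0.0, 0.0, 0.001]
[-0.03, 0.36, 0.01] [0.0, 0.0, 0.001]
```

```bash
python3 -m handwheel '{"delta_pos": [[-0.05,0.3,0.02],[-0.05,0.4,0.02],[-0.05,0.45,0.02],[-0.05,0.45,0.02],[-0.05,0.45,0],[-0.02,0.4,0],[0,0.25,0],[0,0.1,0],[0,0,0],[0,0,0]], "rotation": [[0,0,0.001],[0,0,0.001],[0,0,0.001],[0,0,0.001],[0,0,0.001],[0,0,0.001],[0,0,0.001],[0,0,0],[0,0,0],[0,0,0]]}'
python3 - <<'E'
from h import *
from station import sensors
s=sensors.sense();p=np.array(s["tool_pos"]);print(p,np.round(s["orientation"],4).tolist())
plan(line(p,[.4774,-.1493,.1245],1),-97.7,1)
E
```

```text
time: 15.8
tool_pos: [0.4781, -0.1471, 0.1194]
orientation: [[-0.992, -0.002, -0.125], [0.125, 0.002, -0.992], [0.002, -1.0, -0.002]]
force: [-0.4, -0.2, -0.2]
gripper_width: 0.0929
[ 0.47807158 -0.14708269  0.11938327] [[-0.9922, -0.0022, -0.1247], [0.1247, 0.0022, -0.9922], [0.0025, -1.0, -0.0019]]
[0.01, -0.17, 0.08] [0.001, 0.006, 0.002]
```

```bash
python3 -m handwheel '{"delta_pos": [[0.01,-0.09,0.04],[0.01,-0.08,0.04],[0,0,0],[0,0,0],[0,0,0],[0,0,0],[0,0,0],[0,0,0],[0,0,0],[0,0,0]], "rotation": [[0.001,0.003,0.001],[0,0.002,0.001],[0,0,0],[0,0,0],[0,0,0],[0,0,0],[0,0,0],[0,0,0],[0,0,0],[0,0,0]]}' -1
python3 - <<'E'
from h import *
from station import sensors,imaging
s=sensors.sense();p=np.array(s["tool_pos"]);print(p,np.round(s["orientation"],4).tolist(),s["gripper_width"],np.round(s["force"],2),np.round(s["ft_torque"],2))
E
```

```text
time: 17.05
tool_pos: [0.4774, -0.1496, 0.1257]
orientation: [[-0.991, 0.002, -0.133], [0.133, -0.0, -0.991], [-0.002, -1.0, -0.0]]
force: [-0.1, 0.6, -0.3]
gripper_width: 0.0232
[ 0.4774058  -0.14963931  0.12569391] [[-0.9911, 0.0021, -0.133], [0.133, -0.0003, -0.9911], [-0.0021, -1.0, -0.0]] 0.023238550866324526 [-0.12  0.59 -0.32] [ 0.03  0.23 -0.03]
```

```bash
cat > crank.py <<'E'
from h import *
import sys,json
from station import sensors
hub=np.array(json.loads(sys.argv[2])) if len(sys.argv)>2 else np.array([.539,-.1527])
r=float(sys.argv[3]) if len(sys.argv)>3 else .0617
incs=json.loads(sys.argv[1])
s=sensors.sense();p=np.array(s["tool_pos"]);R=np.array(s["orientation"]);F=np.array(s["force"])
def ang(p): return 171.86-np.degrees(np.arctan2(p[1]-hub[1],p[0]-hub[0]))
d=p[:2]-hub;c=ang(p)%360;c=c-360 if c>300 else c
rh=d/np.hypot(*d);th=np.array([rh[1],-rh[0]])
Fr,Ft=F[:2]@rh,F[:2]@th
print("t",s["time"],"crank deg %.1f r %.2f mm Fr %.2f Ft %.2f Fz %.2f give %.2f z %.4f w %.4f"%(c,np.hypot(*d)*1e3,Fr,Ft,F[2],-Fr/6,p[2],s["gripper_width"]),"tilt",np.round(R[:2,1],4),"yaw %.1f"%np.degrees(np.arctan2(R[1,2],R[0,2])),"q",np.round(s["joint_pos"],2))
open("log.txt","a").write(json.dumps([s["time"],*p.tolist(),*F.tolist()])+"\n")
Q=[p]
a=c
for i in incs:
    a+=i;f=np.radians(171.86-a);Q.append(np.array([hub[0]+r*np.cos(f),hub[1]+r*np.sin(f),.1255]))
# spread z corr and radial corr over rows: offsets decay
off=p-np.array([hub[0]+r*np.cos(np.radians(171.86-c)),hub[1]+r*np.sin(np.radians(171.86-c)),.1255])
n=len(incs)
for i in range(1,n+1): Q[i]=Q[i]+off*max(0,1-i/4)
print(json.dumps([(np.round(R.T@(Q[i+1]-Q[i])/.03,3)+0.).tolist() for i in range(n)]))
w=Ro.from_matrix(R.T@yawR(-97.6)).as_rotvec()/(np.pi/2);print("rot fix",np.round(w,4))
E
python3 crank.py '[1,2,2.5,3,3,3,3,3,3,2.5]'
```

```text
t 17.05 crank deg -5.3 r 61.67 mm Fr 0.15 Ft 0.58 Fz -0.32 give -0.03 z 0.1257 w 0.0232 tilt [ 0.0021 -0.0003] yaw -97.6 q [-0.36 -0.23  1.93  0.    1.45  1.35]
[[0.003, 0.002, -0.036], [0.004, 0.002, -0.072], [0.001, 0.002, -0.09], [-0.004, 0.002, -0.108], [-0.01, 0.0, -0.107], [-0.015, 0.0, -0.107], [-0.021, 0.0, -0.106], [-0.026, 0.0, -0.104], [-0.032, 0.0, -0.103], [-0.031, 0.0, -0.084]]
rot fix [ 0.     -0.0005 -0.0013]
```

```bash
python3 -m handwheel '{"delta_pos": [[0.003,0.002,-0.036],[0.003,0.002,-0.07],[0.001,0.002,-0.09],[-0.004,0.002,-0.108],[-0.01,0,-0.107],[-0.015,0,-0.107],[-0.02,0,-0.106],[-0.026,0,-0.104],[-0.032,0,-0.103],[-0.03,0,-0.084]], "rotation": [[0,0,0],[0,0,0],[0,0,0],[0,0,0],[0,0,0],[0,0,0],[0,0,0],[0,0,0],[0,0,0],[0,0,0]]}'
python3 crank.py '[3,3.5,3.5,3.5,3.5,3.5,3.5,3.5,3.5,3.5]'
```

```text
time: 18.3
tool_pos: [0.4853, -0.1215, 0.1257]
orientation: [[-0.991, 0.002, -0.133], [0.133, -0.001, -0.991], [-0.002, -1.0, 0.001]]
force: [-1.2, -1.6, 1.2]
gripper_width: 0.0232
t 18.3 crank deg 22.0 r 62.15 mm Fr 0.21 Ft -2.02 Fz 1.21 give -0.03 z 0.1257 w 0.0232 tilt [ 0.0018 -0.0013] yaw -97.7 q [-0.3  -0.23  1.93 -0.    1.45  1.41]
[[-0.047, 0.001, -0.097], [-0.061, 0.001, -0.11], [-0.068, 0.001, -0.106], [-0.074, 0.001, -0.102], [-0.077, 0.0, -0.099], [-0.083, 0.0, -0.094], [-0.088, 0.0, -0.089], [-0.094, 0.0, -0.084], [-0.099, 0.0, -0.078], [-0.103, 0.0, -0.072]]
rot fix [-0.0006 -0.0006 -0.0012]
```

```bash
python3 -m handwheel '{"delta_pos": [[-0.05,0.001,-0.097],[-0.062,0.001,-0.11],[-0.068,0.001,-0.106],[-0.074,0.001,-0.102],[-0.078,0,-0.099],[-0.083,0,-0.094],[-0.088,0,-0.089],[-0.094,0,-0.084],[-0.099,0,-0.078],[-0.103,0,-0.072]], "rotation": [[0,0,0],[0,0,0],[0,0,0],[0,0,0],[0,0,0],[0,0,0],[0,0,0],[0,0,0],[0,0,0],[0,0,0]]}'
python3 crank.py '[3.6,3.6,3.6,3.6,3.6,3.6,3.6,3.6,3.6,3.6]' '[0.539,-0.1527]' .062
```

```text
time: 19.55
tool_pos: [0.5145, -0.0954, 0.1256]
orientation: [[-0.991, 0.001, -0.133], [0.133, -0.002, -0.991], [-0.001, -1.0, 0.002]]
force: [-3.7, -2.9, 3.4]
gripper_width: 0.0231
t 19.55 crank deg 58.7 r 62.29 mm Fr -1.23 Ft -4.57 Fz 3.43 give 0.20 z 0.1256 w 0.0231 tilt [ 0.0011 -0.0018] yaw -97.7 q [-0.23 -0.18  1.88 -0.    1.44  1.47]
[[-0.115, 0.001, -0.061], [-0.118, 0.001, -0.054], [-0.122, 0.001, -0.046], [-0.125, 0.001, -0.039], [-0.126, 0.0, -0.033], [-0.127, 0.0, -0.025], [-0.129, 0.0, -0.017], [-0.13, 0.0, -0.009], [-0.13, 0.0, -0.001], [-0.13, 0.0, 0.008]]
rot fix [-0.001  -0.0006 -0.0009]
```

```bash
python3 -m handwheel '{"delta_pos": [[-0.115,0,-0.061],[-0.118,0,-0.054],[-0.122,0,-0.046],[-0.125,0,-0.039],[-0.126,0,-0.033],[-0.127,0,-0.025],[-0.129,0,-0.017],[-0.13,0,-0.009],[-0.13,0,-0.001],[-0.13,0,0.008]], "rotation": [[-0.001,0,-0.001],[0,0,0],[0,0,0],[0,0,0],[0,0,0],[0,0,0],[0,0,0],[0,0,0],[0,0,0],[0,0,0]]}'
python3 crank.py '[3.6,3.6,3.6,3.6,3.6,3.6,3.6,3.6,3.6,3.6]' '[0.539,-0.1527]' .062
```

```text
time: 20.8
tool_pos: [0.5534, -0.0928, 0.1256]
orientation: [[-0.991, -0.006, -0.134], [0.134, -0.001, -0.991], [0.006, -1.0, 0.002]]
force: [-8.4, -3.6, 5.6]
gripper_width: 0.0235
t 20.8 crank deg 95.4 r 61.63 mm Fr -5.51 Ft -7.33 Fz 5.62 give 0.92 z 0.1256 w 0.0235 tilt [-0.0061 -0.0014] yaw -97.7 q [-0.21 -0.09  1.8  -0.    1.44  1.5 ]
[[-0.129, 0.0, 0.014], [-0.128, 0.0, 0.022], [-0.126, 0.0, 0.03], [-0.123, 0.0, 0.038], [-0.12, -0.001, 0.049], [-0.117, -0.001, 0.056], [-0.113, -0.001, 0.063], [-0.109, 0.0, 0.07], [-0.104, 0.0, 0.077], [-0.099, 0.0, 0.084]]
rot fix [-0.0014 -0.0012  0.0037]
```

```bash
python3 crank.py '[3.6,3.6,3.6,3.6,3.6,3.6,3.6,3.6,3.6,3.6]' '[0.539,-0.1533]' .0615
```

```text
t 20.8 crank deg 95.3 r 62.22 mm Fr -5.49 Ft -7.34 Fz 5.62 give 0.92 z 0.1256 w 0.0235 tilt [-0.0061 -0.0014] yaw -97.7 q [-0.21 -0.09  1.8  -0.    1.44  1.5 ]
[[-0.127, 0.0, 0.023], [-0.126, 0.0, 0.031], [-0.124, 0.0, 0.039], [-0.122, 0.0, 0.046], [-0.119, -0.001, 0.048], [-0.116, -0.001, 0.055], [-0.113, -0.001, 0.063], [-0.108, 0.0, 0.07], [-0.104, 0.0, 0.076], [-0.099, 0.0, 0.083]]
rot fix [-0.0014 -0.0012  0.0037]
```

```bash
python3 -m handwheel '{"delta_pos": [[-0.127,0,0.023],[-0.126,0,0.031],[-0.124,0,0.039],[-0.122,0,0.046],[-0.119,0,0.05],[-0.116,0,0.056],[-0.113,0,0.063],[-0.108,0,0.07],[-0.104,0,0.077],[-0.099,0,0.083]], "rotation": [[0,0,0.001],[0,0,0.001],[0,0,0],[0,0,0],[0,0,0],[0,0,0],[0,0,0],[0,0,0],[0,0,0],[0,0,0]]}'
python3 crank.py '[3.6,3.6,3.6,3.6,3.6,3.6,3.6,3.6,3.6,3.6]' '[0.539,-0.1533]' .0615
```

```text
time: 22.05
tool_pos: [0.5828, -0.1115, 0.1256]
orientation: [[-0.991, -0.018, -0.134], [0.134, 0.004, -0.991], [0.018, -1.0, -0.002]]
force: [-10.5, 1.5, 7.0]
gripper_width: 0.0235
t 22.05 crank deg 128.2 r 60.58 mm Fr -6.58 Ft -8.34 Fz 7.00 give 1.10 z 0.1256 w 0.0235 tilt [-0.0177  0.004 ] yaw -97.7 q [-0.23 -0.01  1.72 -0.    1.45  1.47]
[[-0.103, -0.001, 0.078], [-0.097, -0.001, 0.084], [-0.092, -0.001, 0.089], [-0.085, -0.001, 0.094], [-0.074, -0.002, 0.105], [-0.067, -0.001, 0.11], [-0.06, -0.001, 0.114], [-0.053, -0.001, 0.117], [-0.046, -0.001, 0.12], [-0.038, -0.001, 0.123]]
rot fix [ 0.001  -0.0011  0.0115]
```

```bash
cat > fit.py <<'E'
import numpy as np,json,sys
from scipy.optimize import least_squares
D={}
for l in open("log.txt"):
    a=json.loads(l);D[a[0]]=a
D=np.array(list(D.values()));n=int(sys.argv[1]) if len(sys.argv)>1 else 0
D=D[-n:] if n else D
def res(x):
    d=D[:,1:3]-x[:2];L=np.hypot(*d.T);rh=d/L[:,None];Fr=(D[:,4:6]*rh).sum(1)
    return L+Fr/6000-x[2]
for reg in (None,(.539,-.1527,.0617)):
    s=least_squares(res if reg is None else lambda x:np.r_[res(x),(x-np.array(reg))*.4],[.539,-.1527,.0617],x_scale=1e-3)
    print(np.round(s.x*1e3,2),"res mm",np.round(res(s.x)*1e3,2))
E
python3 fit.py
```

```text
[ 536.77 -150.75   59.36] res mm [ 0.04 -0.08  0.06 -0.01 -0.01]
[ 537.28 -151.87   60.23] res mm [-0.28  0.05  0.42  0.07 -0.5 ]
```

```bash
python3 crank.py '[3.6,3.6,3.6,3.6,3.6,3.6,3.6,3.6,3.6,3.6]' '[0.537,-0.1511]' .0595
```

```text
t 22.05 crank deg 131.0 r 60.58 mm Fr -6.98 Ft -8.01 Fz 7.00 give 1.16 z 0.1256 w 0.0235 tilt [-0.0177  0.004 ] yaw -97.7 q [-0.23 -0.01  1.72 -0.    1.45  1.47]
[[-0.085, -0.001, 0.092], [-0.079, -0.001, 0.098], [-0.073, -0.001, 0.103], [-0.067, -0.001, 0.108], [-0.067, -0.001, 0.105], [-0.06, -0.001, 0.109], [-0.053, -0.001, 0.113], [-0.046, -0.001, 0.116], [-0.038, -0.001, 0.119], [-0.031, -0.001, 0.121]]
rot fix [ 0.001  -0.0011  0.0115]
```

```bash
python3 -m handwheel '{"delta_pos": [[-0.085,0,0.092],[-0.079,0,0.098],[-0.073,0,0.103],[-0.067,0,0.108],[-0.066,0,0.105],[-0.06,0,0.109],[-0.053,0,0.113],[-0.046,0,0.116],[-0.038,0,0.119],[-0.031,0,0.121]], "rotation": [[0,0,0.002],[0,0,0.002],[0,0,0.002],[0,0,0.001],[0,0,0.001],[0,0,0.001],[0,0,0.001],[0,0,0.001],[0,0,0.001],[0,0,0.001]]}'
python3 crank.py '[3.6,3.6,3.6,3.6,3.6,3.6,3.6,3.6,3.6,3.6]' '[0.537,-0.1511]' .0595; python3 fit.py
```

```text
time: 23.3
tool_pos: [0.5955, -0.1395, 0.1256]
orientation: [[-0.991, -0.005, -0.131], [0.131, 0.016, -0.991], [0.007, -1.0, -0.015]]
force: [-4.2, 4.4, 4.9]
gripper_width: 0.0234
t 23.3 crank deg 160.6 r 59.69 mm Fr -3.27 Ft -5.13 Fz 4.85 give 0.55 z 0.1256 w 0.0234 tilt [-0.0052  0.0158] yaw -97.5 q [-0.28  0.02  1.69  0.01  1.44  1.42]
[[-0.035, -0.001, 0.12], [-0.027, -0.001, 0.122], [-0.02, -0.001, 0.123], [-0.012, -0.001, 0.124], [-0.006, -0.002, 0.124], [0.002, -0.002, 0.125], [0.01, -0.002, 0.124], [0.018, -0.002, 0.123], [0.026, -0.002, 0.122], [0.033, -0.002, 0.12]]
rot fix [0.0096 0.0008 0.0046]
[ 536.75 -150.71   59.33] res mm [ 0.05 -0.08  0.05 -0.01  0.02 -0.02]
[ 536.9  -151.32   59.72] res mm [-0.18 -0.04  0.27  0.15 -0.08 -0.43]
```

```bash
python3 crank.py '[3.8,3.8,3.8,3.8,3.8,3.8,3.8,3.8,3.8,3.8]' '[0.5368,-0.1508]' .0593
```

```text
t 23.3 crank deg 160.9 r 59.83 mm Fr -3.30 Ft -5.11 Fz 4.85 give 0.55 z 0.1256 w 0.0234 tilt [-0.0052  0.0158] yaw -97.5 q [-0.28  0.02  1.69  0.01  1.44  1.42]
[[-0.033, -0.001, 0.127], [-0.025, -0.001, 0.129], [-0.016, -0.001, 0.131], [-0.008, -0.001, 0.132], [-0.003, -0.002, 0.131], [0.006, -0.002, 0.131], [0.014, -0.002, 0.13], [0.023, -0.002, 0.129], [0.031, -0.002, 0.127], [0.04, -0.002, 0.125]]
rot fix [0.0096 0.0008 0.0046]
```

```bash
python3 -m handwheel '{"delta_pos": [[-0.033,0,0.127],[-0.025,0,0.129],[-0.016,0,0.131],[-0.008,0,0.132],[-0.003,0,0.131],[0.006,0,0.131],[0.014,0,0.13],[0.023,0,0.129],[0.031,0,0.127],[0.04,0,0.125]], "rotation": [[0.001,0,0.001],[0.001,0,0.001],[0.001,0,0],[0.001,0,0],[0.001,0,0],[0.001,0,0],[0.001,0,0],[0,0,0],[0,0,0],[0,0,0]]}'
python3 crank.py '[3.6,3.6,3.6,3.6,3.6,3.6,3.6,3.6,3.6,3.6]' '[0.5368,-0.1508]' .0593; python3 fit.py
```

```text
time: 24.55
tool_pos: [0.5906, -0.1763, 0.1256]
orientation: [[-0.992, -0.003, -0.129], [0.129, 0.01, -0.992], [0.004, -1.0, -0.009]]
force: [-3.6, 1.2, 4.4]
gripper_width: 0.0233
t 24.55 crank deg 197.2 r 59.57 mm Fr -3.79 Ft 0.50 Fz 4.45 give 0.63 z 0.1256 w 0.0233 tilt [-0.003   0.0097] yaw -97.4 q [-0.34  0.03  1.68  0.01  1.43  1.36]
[[0.044, 0.0, 0.116], [0.051, 0.0, 0.113], [0.058, 0.0, 0.11], [0.065, 0.0, 0.106], [0.07, -0.001, 0.103], [0.076, -0.001, 0.098], [0.082, -0.001, 0.093], [0.088, 0.0, 0.088], [0.093, 0.0, 0.082], [0.098, 0.0, 0.076]]
rot fix [0.0059 0.002  0.0027]
[ 536.71 -150.56   59.23] res mm [ 0.1  -0.09 -0.01 -0.05  0.05  0.09 -0.1 ]
[ 536.75 -150.84   59.39] res mm [-0.01 -0.08  0.1   0.05  0.04 -0.06 -0.42]
```

```bash
python3 -m handwheel '{"delta_pos": [[0.046,0,0.115],[0.053,0,0.112],[0.058,0,0.11],[0.065,0,0.106],[0.07,0,0.103],[0.076,0,0.098],[0.082,0,0.093],[0.088,0,0.088],[0.093,0,0.082],[0.098,0,0.076]], "rotation": [[0.001,0.001,0.001],[0.001,0.001,0],[0.001,0,0.001],[0.001,0,0],[0.001,0,0],[0,0,0],[0,0,0],[0,0,0],[0,0,0],[0,0,0]]}'
python3 crank.py '[3.3,3.3,3.3,3.3,3.3,3.3,3.3,3.3,3.3,3.3]' '[0.5368,-0.1508]' .0592; python3 fit.py
```

```text
time: 25.8
tool_pos: [0.5626, -0.2048, 0.1255]
orientation: [[-0.991, -0.002, -0.133], [0.133, 0.001, -0.991], [0.002, -1.0, -0.001]]
force: [-5.3, 0.4, 5.9]
gripper_width: 0.0236
t 25.8 crank deg 236.3 r 59.82 mm Fr -2.63 Ft 4.62 Fz 5.87 give 0.44 z 0.1255 w 0.0236 tilt [-0.0023  0.001 ] yaw -97.6 q [-0.39 -0.01  1.72  0.    1.43  1.31]
[[0.1, 0.001, 0.055], [0.103, 0.001, 0.049], [0.106, 0.001, 0.044], [0.108, 0.001, 0.038], [0.108, 0.0, 0.036], [0.11, 0.0, 0.029], [0.111, 0.0, 0.023], [0.112, 0.0, 0.017], [0.113, 0.0, 0.01], [0.114, 0.0, 0.004]]
rot fix [ 0.0005 -0.0005  0.0015]
[ 536.7  -150.72   59.32] res mm [ 0.01 -0.11  0.04  0.02  0.07  0.04 -0.25  0.18]
[ 536.75 -150.83   59.38] res mm [-0.   -0.08  0.1   0.05  0.04 -0.06 -0.41 -0.01]
```

```bash
python3 -m handwheel '{"delta_pos": [[0.1,0.001,0.055],[0.103,0.001,0.049],[0.106,0.001,0.044],[0.108,0,0.038],[0.109,0,0.035],[0.11,0,0.029],[0.111,0,0.023],[0.112,0,0.017],[0.113,0,0.01],[0.114,0,0.004]], "rotation": [[0,0,0.001],[0,0,0],[0,0,0],[0,0,0],[0,0,0],[0,0,0],[0,0,0],[0,0,0],[0,0,0],[0,0,0]]}'
python3 crank.py '[3.4,3.4,3.4,3.4,3.4,3.4,3.4,3.4,3.4,3.4]' '[0.5368,-0.1508]' .0593; python3 fit.py
```

```text
time: 27.05
tool_pos: [0.5269, -0.2095, 0.1256]
orientation: [[-0.991, -0.0, -0.133], [0.133, 0.002, -0.991], [0.0, -1.0, -0.002]]
force: [-1.7, 1.9, 4.1]
gripper_width: 0.0237
t 27.05 crank deg 271.5 r 59.49 mm Fr -1.57 Ft 2.02 Fz 4.11 give 0.26 z 0.1256 w 0.0237 tilt [-0.0002  0.0019] yaw -97.6 q [-0.42 -0.08  1.79  0.    1.43  1.28]
[[0.117, 0.001, -0.009], [0.116, 0.001, -0.016], [0.115, 0.001, -0.023], [0.114, 0.001, -0.03], [0.112, 0.0, -0.035], [0.11, 0.0, -0.041], [0.107, 0.0, -0.048], [0.104, 0.0, -0.054], [0.101, 0.0, -0.06], [0.097, 0.0, -0.066]]
rot fix [ 0.0012 -0.0003  0.0003]
[ 536.71 -150.71   59.31] res mm [ 0.02 -0.1   0.04  0.01  0.06  0.04 -0.25  0.19 -0.02]
[ 536.77 -150.78   59.36] res mm [ 0.04 -0.06  0.09  0.02  0.02 -0.05 -0.38  0.06 -0.12]
```

```bash
python3 -m handwheel '{"delta_pos": [[0.117,0.001,-0.009],[0.116,0.001,-0.016],[0.115,0,-0.023],[0.114,0,-0.03],[0.112,0,-0.035],[0.11,0,-0.041],[0.107,0,-0.048],[0.104,0,-0.054],[0.101,0,-0.06],[0.097,0,-0.066]], "rotation": [[0.001,0,0],[0,0,0],[0,0,0],[0,0,0],[0,0,0],[0,0,0],[0,0,0],[0,0,0],[0,0,0],[0,0,0]]}'
python3 crank.py '[3.6,3.6,3.6,3.6,3.6,3.6,3.6,3.6,3.6,3.6]' '[0.5368,-0.1508]' .0593; python3 fit.py
```

```text
time: 28.3
tool_pos: [0.4943, -0.1926, 0.1256]
orientation: [[-0.991, 0.001, -0.133], [0.133, 0.0, -0.991], [-0.001, -1.0, -0.0]]
force: [0.6, 0.2, 2.8]
gripper_width: 0.0233
t 28.3 crank deg -52.7 r 59.59 mm Fr -0.57 Ft -0.32 Fz 2.79 give 0.09 z 0.1256 w 0.0233 tilt [0.0013 0.0001] yaw -97.6 q [-0.42 -0.16  1.87  0.    1.44  1.28]
[[0.094, 0.001, -0.081], [0.089, 0.001, -0.087], [0.083, 0.001, -0.092], [0.078, 0.001, -0.098], [0.073, 0.0, -0.101], [0.066, 0.0, -0.105], [0.06, 0.0, -0.109], [0.053, 0.0, -0.112], [0.046, 0.0, -0.115], [0.038, 0.0, -0.118]]
rot fix [ 0.0002 -0.0002 -0.0008]
[ 536.68 -150.74   59.33] res mm [-0.02 -0.13  0.04  0.03  0.08  0.05 -0.25  0.16 -0.06  0.12]
[ 536.75 -150.8    59.37] res mm [ 0.01 -0.08  0.09  0.03  0.03 -0.05 -0.38  0.03 -0.15  0.09]
```

```bash
python3 -m handwheel '{"delta_pos": [[0.094,0.001,-0.081],[0.089,0.001,-0.087],[0.083,0,-0.092],[0.078,0,-0.098],[0.072,0,-0.101],[0.066,0,-0.105],[0.06,0,-0.109],[0.053,0,-0.112],[0.046,0,-0.115],[0.038,0,-0.118]], "rotation": [[0,0,-0.001],[0,0,0],[0,0,0],[0,0,0],[0,0,0],[0,0,0],[0,0,0],[0,0,0],[0,0,0],[0,0,0]]}'
python3 crank.py '[3.6,3.6,3.6,3.6,3.6,3.6,3.6,3.6,3.6,3.6]' '[0.5368,-0.1508]' .0593
```

```text
time: 29.55
tool_pos: [0.4773, -0.1576, 0.1257]
orientation: [[-0.991, 0.001, -0.133], [0.133, -0.001, -0.991], [-0.001, -1.0, 0.0]]
force: [1.2, -1.9, 2.2]
gripper_width: 0.0235
t 29.55 crank deg -14.7 r 59.90 mm Fr -1.00 Ft -2.02 Fz 2.22 give 0.17 z 0.1257 w 0.0235 tilt [ 0.0006 -0.0005] yaw -97.6 q [-0.37 -0.23  1.92 -0.    1.45  1.33]
[[0.022, 0.001, -0.123], [0.014, 0.001, -0.124], [0.006, 0.001, -0.125], [-0.001, 0.001, -0.125], [-0.004, 0.0, -0.124], [-0.012, 0.0, -0.124], [-0.02, 0.0, -0.123], [-0.028, 0.0, -0.121], [-0.035, 0.0, -0.119], [-0.042, 0.0, -0.117]]
rot fix [-0.0003 -0.0003 -0.0004]
```

```bash
python3 -m handwheel '{"delta_pos": [[0.022,0.001,-0.123],[0.014,0.001,-0.124],[0.006,0.001,-0.125],[-0.001,0,-0.125],[-0.005,0,-0.124],[-0.012,0,-0.124],[-0.02,0,-0.123],[-0.028,0,-0.121],[-0.035,0,-0.119],[-0.042,0,-0.117]], "rotation": [[0,0,0],[0,0,0],[0,0,0],[0,0,0],[0,0,0],[0,0,0],[0,0,0],[0,0,0],[0,0,0],[0,0,0]]}'
python3 crank.py '[3.6,3.6,3.6,3.6,3.6,3.6,3.6,3.6,3.6,3.6]' '[0.5368,-0.1508]' .0593
```

```text
time: 30.8
tool_pos: [0.4856, -0.1193, 0.1256]
orientation: [[-0.991, 0.0, -0.133], [0.133, -0.001, -0.991], [-0.0, -1.0, 0.001]]
force: [2.0, -2.9, 2.9]
gripper_width: 0.0231
t 30.8 crank deg 23.4 r 60.07 mm Fr -3.28 Ft -1.43 Fz 2.89 give 0.55 z 0.1256 w 0.0231 tilt [ 0.0003 -0.0013] yaw -97.6 q [-0.29 -0.23  1.93 -0.    1.45  1.41]
[[-0.06, 0.001, -0.109], [-0.067, 0.001, -0.106], [-0.073, 0.001, -0.102], [-0.08, 0.001, -0.097], [-0.08, 0.0, -0.095], [-0.086, 0.0, -0.09], [-0.091, 0.0, -0.084], [-0.096, 0.0, -0.078], [-0.101, 0.0, -0.072], [-0.105, 0.0, -0.066]]
rot fix [-0.0008 -0.0003 -0.0003]
```

```bash
python3 -m handwheel '{"delta_pos": [[-0.062,0,-0.108],[-0.069,0,-0.105],[-0.075,0,-0.101],[-0.081,0,-0.096],[-0.082,0,-0.094],[-0.087,0,-0.089],[-0.092,0,-0.084],[-0.097,0,-0.077],[-0.102,0,-0.07],[-0.106,0,-0.064]], "rotation": [[-0.001,0,0],[0,0,0],[0,0,0],[0,0,0],[0,0,0],[0,0,0],[0,0,0],[0,0,0],[0,0,0],[0,0,0]]}'
python3 crank.py '[3.6,3.6,3.6,3.6,3.6,3.6,3.6,3.6,3.6,3.6]' '[0.5368,-0.1508]' .0593
```

```text
time: 32.05
tool_pos: [0.5159, -0.0948, 0.1256]
orientation: [[-0.991, -0.001, -0.133], [0.133, 0.0, -0.991], [0.001, -1.0, 0.0]]
force: [-3.9, -2.6, 6.2]
gripper_width: 0.0232
t 32.05 crank deg 61.4 r 59.77 mm Fr -1.07 Ft -4.54 Fz 6.22 give 0.18 z 0.1256 w 0.0232 tilt [-0.0013  0.0001] yaw -97.6 q [-0.23 -0.17  1.88 -0.    1.44  1.47]
[[-0.113, 0.001, -0.051], [-0.116, 0.001, -0.044], [-0.119, 0.001, -0.037], [-0.122, 0.001, -0.03], [-0.122, 0.0, -0.026], [-0.123, 0.0, -0.018], [-0.124, 0.0, -0.01], [-0.124, 0.0, -0.002], [-0.124, 0.0, 0.006], [-0.123, 0.0, 0.013]]
rot fix [-0.     -0.0004  0.0008]
```

```bash
python3 -m handwheel '{"delta_pos": [[-0.113,0,-0.051],[-0.116,0,-0.044],[-0.119,0,-0.037],[-0.122,0,-0.03],[-0.122,0,-0.026],[-0.123,0,-0.018],[-0.124,0,-0.01],[-0.124,0,-0.002],[-0.124,0,0.006],[-0.123,0,0.014]], "rotation": [[0,0,0.001],[0,0,0],[0,0,0.001],[0,0,0],[0,0,0.001],[0,0,0],[0,0,0.001],[0,0,0],[0,0,0.001],[0,0,0]]}'
python3 crank.py '[3.8,3.8,3.8,3.8,3.8,3.8,3.8,3.8,3.8,3.8]' '[0.5368,-0.1508]' .0593
```

```text
time: 33.3
tool_pos: [0.5523, -0.0929, 0.1256]
orientation: [[-0.991, -0.001, -0.133], [0.133, 0.0, -0.991], [0.001, -1.0, 0.0]]
force: [-7.5, -2.2, 7.2]
gripper_width: 0.0234
t 33.3 crank deg 96.9 r 59.96 mm Fr -4.11 Ft -6.64 Fz 7.25 give 0.68 z 0.1256 w 0.0234 tilt [-0.0012  0.0001] yaw -97.7 q [-0.21 -0.09  1.8  -0.    1.43  1.49]
[[-0.129, 0.0, 0.027], [-0.127, 0.0, 0.035], [-0.125, 0.0, 0.043], [-0.122, 0.0, 0.052], [-0.119, 0.0, 0.054], [-0.115, 0.0, 0.062], [-0.111, 0.0, 0.07], [-0.106, 0.0, 0.077], [-0.101, 0.0, 0.084], [-0.095, 0.0, 0.09]]
rot fix [-0.0001 -0.0006  0.0008]
```

```bash
python3 -m handwheel '{"delta_pos": [[-0.128,0,0.032],[-0.126,0,0.04],[-0.124,0,0.047],[-0.121,0,0.054],[-0.118,0,0.056],[-0.115,0,0.063],[-0.111,0,0.07],[-0.106,0,0.077],[-0.101,0,0.084],[-0.095,0,0.09]], "rotation": [[0,0,0.001],[0,0,0.001],[0,0,0.001],[0,0,0.001],[0,0,0.001],[0,0,0.001],[0,0,0.001],[0,0,0.001],[0,0,0.001],[0,0,0]]}'
python3 crank.py '[3.8,3.8,3.8,3.8,3.8,3.8,3.8,3.8,3.8,3.8]' '[0.5368,-0.1508]' .0593
```

```text
time: 34.55
tool_pos: [0.5812, -0.1107, 0.1255]
orientation: [[-0.991, -0.001, -0.131], [0.131, 0.009, -0.991], [0.002, -1.0, -0.009]]
force: [-7.9, 3.9, 8.2]
gripper_width: 0.0237
t 34.55 crank deg 129.8 r 59.80 mm Fr -3.29 Ft -8.22 Fz 8.21 give 0.55 z 0.1255 w 0.0237 tilt [-0.0011  0.009 ] yaw -97.6 q [-0.24 -0.02  1.74  0.01  1.43  1.47]
[[-0.094, -0.001, 0.091], [-0.088, -0.001, 0.098], [-0.082, -0.001, 0.103], [-0.075, -0.001, 0.109], [-0.07, -0.001, 0.111], [-0.063, -0.001, 0.115], [-0.055, -0.001, 0.119], [-0.047, -0.001, 0.122], [-0.039, -0.001, 0.125], [-0.031, -0.001, 0.127]]
rot fix [0.0056 0.0006 0.0014]
```

```bash
python3 -m handwheel '{"delta_pos": [[-0.093,0,0.093],[-0.087,0,0.099],[-0.081,0,0.104],[-0.074,0,0.109],[-0.07,0,0.111],[-0.063,0,0.115],[-0.055,0,0.119],[-0.047,0,0.122],[-0.039,0,0.125],[-0.031,0,0.127]], "rotation": [[0.001,0,0.001],[0.001,0,0],[0.001,0,0.001],[0.001,0,0],[0.001,0,0.001],[0.001,0,0],[0.001,0,0],[0.001,0,0],[0.001,0,0],[0.001,0,0]]}'
python3 crank.py '[3.6,3.6,3.6,3.6,3.6,3.6,3.6,3.6,3.6,3.6]' '[0.5368,-0.1508]' .0592
```

```text
time: 35.8
tool_pos: [0.5951, -0.1387, 0.1256]
orientation: [[-0.992, -0.007, -0.128], [0.128, 0.009, -0.992], [0.008, -1.0, -0.008]]
force: [-3.1, 3.9, 7.2]
gripper_width: 0.0228
t 35.8 crank deg 160.1 r 59.53 mm Fr -2.23 Ft -4.46 Fz 7.17 give 0.37 z 0.1256 w 0.0228 tilt [-0.0066  0.0089] yaw -97.3 q [-0.27  0.02  1.69  0.01  1.44  1.42]
[[-0.034, -0.001, 0.119], [-0.027, -0.001, 0.121], [-0.019, -0.001, 0.123], [-0.011, 0.0, 0.124], [-0.006, -0.001, 0.124], [0.002, -0.001, 0.124], [0.009, -0.001, 0.124], [0.017, -0.001, 0.123], [0.025, -0.001, 0.121], [0.032, -0.001, 0.12]]
rot fix [0.0051 0.003  0.0049]
```

```bash
python3 -m handwheel '{"delta_pos": [[-0.033,0,0.123],[-0.025,0,0.126],[-0.017,0,0.128],[-0.01,0,0.128],[-0.005,0,0.128],[0.003,0,0.128],[0.011,0,0.127],[0.019,0,0.126],[0.026,0,0.124],[0.034,0,0.122]], "rotation": [[0.001,0.001,0.001],[0.001,0.001,0.001],[0.001,0,0.001],[0.001,0,0.001],[0.001,0,0],[0,0,0],[0,0,0],[0,0,0],[0,0,0],[0,0,0]]}'
python3 crank.py '[3.5,3.5,3.5,3.5,3.5,3.5,3.5,3.5,3.5,3.5]' '[0.5368,-0.1508]' .0592
```

```text
time: 37.05
tool_pos: [0.5927, -0.1708, 0.1256]
orientation: [[-0.992, 0.001, -0.128], [0.128, 0.011, -0.992], [0.001, -1.0, -0.011]]
force: [-0.7, -1.0, 5.0]
gripper_width: 0.0234
t 37.05 crank deg 191.6 r 59.35 mm Fr -0.29 Ft 1.21 Fz 4.96 give 0.05 z 0.1256 w 0.0234 tilt [0.0006 0.0111] yaw -97.3 q [-0.33  0.03  1.68  0.01  1.43  1.37]
[[0.031, -0.001, 0.117], [0.038, 0.0, 0.115], [0.045, 0.0, 0.112], [0.051, 0.0, 0.109], [0.057, -0.001, 0.106], [0.063, -0.001, 0.103], [0.069, -0.001, 0.099], [0.075, -0.001, 0.094], [0.081, -0.001, 0.089], [0.086, -0.001, 0.084]]
rot fix [0.0071 0.0029 0.0006]
```

```bash
python3 -m handwheel '{"delta_pos": [[0.032,0,0.117],[0.039,0,0.115],[0.046,0,0.112],[0.052,0,0.109],[0.058,0,0.106],[0.064,0,0.103],[0.07,0,0.099],[0.076,0,0.094],[0.082,0,0.089],[0.087,0,0.084]], "rotation": [[0.001,0.001,0],[0.001,0.001,0],[0.001,0,0],[0.001,0,0],[0.001,0,0],[0.001,0,0],[0,0,0],[0,0,0],[0,0,0],[0,0,0]]}'
python3 crank.py '[3.3,3.3,3.3,3.3,3.3,3.3,3.3,3.3,3.3,3.3]' '[0.5368,-0.1508]' .0592
```

```text
time: 38.3
tool_pos: [0.5707, -0.1998, 0.1256]
orientation: [[-0.991, -0.002, -0.132], [0.132, 0.002, -0.991], [0.002, -1.0, -0.002]]
force: [-4.2, -1.4, 5.4]
gripper_width: 0.0234
t 38.3 crank deg 227.2 r 59.58 mm Fr -1.29 Ft 4.24 Fz 5.38 give 0.21 z 0.1256 w 0.0234 tilt [-0.0015  0.0019] yaw -97.6 q [-0.38  0.01  1.71  0.    1.43  1.32]
[[0.088, 0.001, 0.072], [0.093, 0.001, 0.066], [0.096, 0.001, 0.061], [0.1, 0.001, 0.056], [0.101, 0.0, 0.052], [0.104, 0.0, 0.046], [0.106, 0.0, 0.04], [0.108, 0.0, 0.034], [0.11, 0.0, 0.028], [0.112, 0.0, 0.021]]
rot fix [0.0011 0.0003 0.0011]
```

```bash
python3 -m handwheel '{"delta_pos": [[0.088,0,0.072],[0.093,0,0.066],[0.096,0,0.061],[0.1,0,0.056],[0.101,0,0.052],[0.104,0,0.046],[0.106,0,0.04],[0.108,0,0.034],[0.11,0,0.028],[0.112,0,0.021]], "rotation": [[0.001,0,0.001],[0,0,0],[0,0,0],[0,0,0],[0,0,0],[0,0,0],[0,0,0],[0,0,0],[0,0,0],[0,0,0]]}'
python3 crank.py '[3.4,3.4,3.4,3.4,3.4,3.4,3.4,3.4,3.4,3.4]' '[0.5368,-0.1508]' .0593
```

```text
time: 39.55
tool_pos: [0.5368, -0.2102, 0.1256]
orientation: [[-0.991, -0.004, -0.133], [0.133, 0.002, -0.991], [0.004, -1.0, -0.001]]
force: [-4.4, -0.1, 5.0]
gripper_width: 0.0237
t 39.55 crank deg 261.9 r 59.36 mm Fr 0.05 Ft 4.45 Fz 5.04 give -0.01 z 0.1256 w 0.0237 tilt [-0.0041  0.0017] yaw -97.7 q [-0.42 -0.05  1.77 -0.    1.43  1.29]
[[0.117, 0.001, 0.012], [0.117, 0.001, 0.005], [0.117, 0.001, -0.002], [0.117, 0.001, -0.009], [0.116, 0.001, -0.016], [0.115, 0.001, -0.022], [0.114, 0.001, -0.029], [0.112, 0.001, -0.036], [0.109, 0.001, -0.043], [0.107, 0.001, -0.049]]
rot fix [ 0.0007 -0.0006  0.0027]
```

```bash
python3 -m handwheel '{"delta_pos": [[0.117,0,0.012],[0.117,0,0.005],[0.117,0,-0.002],[0.117,0,-0.009],[0.116,0,-0.016],[0.115,0,-0.022],[0.114,0,-0.029],[0.112,0,-0.036],[0.109,0,-0.043],[0.107,0,-0.049]], "rotation": [[0,0,0.001],[0,0,0.001],[0,0,0],[0,0,0],[0,0,0],[0,0,0],[0,0,0],[0,0,0],[0,0,0],[0,0,0]]}'
python3 crank.py '[3.6,3.6,3.6,3.6,3.6,3.6,3.6,3.6,3.6,3.6]' '[0.5368,-0.1508]' .0593
```

```text
time: 40.8
tool_pos: [0.5027, -0.1991, 0.1256]
orientation: [[-0.991, -0.001, -0.134], [0.134, 0.002, -0.991], [0.001, -1.0, -0.002]]
force: [-1.1, -0.9, 4.5]
gripper_width: 0.0237
t 40.8 crank deg 297.0 r 59.11 mm Fr 1.34 Ft 0.34 Fz 4.54 give -0.22 z 0.1256 w 0.0237 tilt [-0.001   0.0024] yaw -97.7 q [-0.43 -0.14  1.84  0.    1.44  1.28]
[[0.109, 0.001, -0.059], [0.105, 0.001, -0.066], [0.101, 0.001, -0.072], [0.096, 0.001, -0.079], [0.09, 0.0, -0.086], [0.084, 0.0, -0.091], [0.078, 0.0, -0.096], [0.072, 0.0, -0.101], [0.066, 0.0, -0.105], [0.059, 0.0, -0.109]]
rot fix [ 0.0014 -0.0009  0.0008]
```

```bash
python3 -m handwheel '{"delta_pos": [[0.109,0,-0.059],[0.105,0,-0.066],[0.101,0,-0.072],[0.096,0,-0.079],[0.09,0,-0.086],[0.084,0,-0.091],[0.078,0,-0.096],[0.072,0,-0.101],[0.066,0,-0.105],[0.059,0,-0.109]], "rotation": [[0.001,0,0.001],[0,0,0],[0,0,0],[0,0,0],[0,0,0],[0,0,0],[0,0,0],[0,0,0],[0,0,0],[0,0,0]]}'
python3 crank.py '[3.5,3.5,3.5,3.5,3,2.5,2,1.5,1,0.5]' '[0.5368,-0.1508]' .0593
```

```text
time: 42.05
tool_pos: [0.4795, -0.1678, 0.1256]
orientation: [[-0.991, 0.002, -0.134], [0.134, 0.001, -0.991], [-0.002, -1.0, -0.001]]
force: [1.6, -0.3, 4.0]
gripper_width: 0.0233
t 42.05 crank deg -24.6 r 59.79 mm Fr -1.40 Ft -0.76 Fz 3.99 give 0.23 z 0.1256 w 0.0233 tilt [0.0016 0.0006] yaw -97.7 q [-0.39 -0.22  1.91  0.    1.44  1.32]
[[0.042, 0.001, -0.113], [0.035, 0.001, -0.116], [0.028, 0.001, -0.118], [0.021, 0.001, -0.12], [0.016, 0.0, -0.102], [0.009, 0.0, -0.086], [0.004, 0.0, -0.069], [0.002, 0.0, -0.052], [0.0, 0.0, -0.034], [0.0, 0.0, -0.017]]
rot fix [ 0.0005 -0.0009 -0.001 ]
```

```bash
python3 -m handwheel '{"delta_pos": [[0.042,0,-0.113],[0.035,0,-0.116],[0.028,0,-0.118],[0.021,0,-0.12],[0.015,0,-0.105],[0.009,0,-0.09],[0.004,0,-0.07],[0.002,0,-0.05],[0,0,-0.03],[0,0,0]], "rotation": [[0,0,0],[0,0,0],[0,0,0],[0,0,0],[0,0,0],[0,0,0],[0,0,0],[0,0,0],[0,0,0],[0,0,0]]}'
python3 crank.py '[0.5]' '[0.5368,-0.1508]' .0593;python3 fit.py
```

```text
time: 43.3
tool_pos: [0.4779, -0.1412, 0.1256]
orientation: [[-0.991, 0.001, -0.133], [0.133, 0.0, -0.991], [-0.001, -1.0, -0.001]]
force: [0.1, -0.7, 3.8]
gripper_width: 0.0234
t 43.3 crank deg 1.1 r 59.67 mm Fr -0.26 Ft -0.71 Fz 3.83 give 0.04 z 0.1256 w 0.0234 tilt [0.0013 0.0004] yaw -97.7 q [-0.34 -0.24  1.93  0.    1.45  1.37]
[[-0.004, 0.001, -0.017]]
rot fix [ 0.0004 -0.0008 -0.0008]
[ 536.63 -150.76   59.37] res mm [-0.11 -0.2   0.    0.02  0.09  0.06 -0.26  0.12 -0.14  0.03  0.2  -0.01
  0.12 -0.1  -0.02 -0.06  0.1   0.12  0.03 -0.11  0.04  0.08]
[ 536.67 -150.79   59.39] res mm [-0.1  -0.18  0.02  0.02  0.07  0.01 -0.33  0.06 -0.18  0.01  0.21  0.02
  0.14 -0.1  -0.05 -0.1   0.03  0.05 -0.02 -0.13  0.04  0.1 ]
```

```bash
python3 -m handwheel '{"delta_pos": [[0,0,0],[0,0,0],[0,0,0],[0,0,0],[0,0,0],[0,-0.1,0],[0,-0.4,0],[0,-0.7,0],[0,-0.8,0],[0,-0.6,0]], "rotation": [[0,0,0],[0,0,0],[0,0,0],[0,0,0],[0,0,0],[0,0,0],[0,0,0],[0,0,0],[0,0,0],[0,0,0]]}' 1
python3 -m handwheel '{"delta_pos": [[0.2,-0.2,0],[0.5,-0.3,0],[0.5,-0.3,0],[0.4,-0.2,0],[0.2,0,0],[0,0,0],[0,0,0],[0,0,0],[0,0,0],[0,0,0]], "rotation": [[0,0,0],[0,0,0],[0,0,0],[0,0,0],[0,0,0],[0,0,0],[0,0,0],[0,0,0],[0,0,0],[0,0,0]]}'
python3 - <<'E'
from h import *
from station import sensors,imaging
for n in ["wrist","side","top"]:
    f=imaging.grab_frame(n);np.savez(f"pics/{n}9.npz",**f);cv2.imwrite(f"pics/{n}9.png",f["pixels"][:,:,::-1])
s=sensors.sense();print(s["time"],s["tool_pos"],np.round(s["force"],2))
E
```

```text
time: 44.55
tool_pos: [0.4772, -0.1409, 0.208]
orientation: [[-0.991, -0.0, -0.134], [0.134, 0.002, -0.991], [0.001, -1.0, -0.002]]
force: [-0.4, 1.1, 0.2]
gripper_width: 0.0931
time: 45.8
tool_pos: [0.421, -0.1333, 0.2397]
orientation: [[-0.991, -0.0, -0.133], [0.133, 0.002, -0.991], [0.001, -1.0, -0.002]]
force: [0.2, 0.2, 0.5]
gripper_width: 0.0929
45.95 [ 0.42096803 -0.13333076  0.23977175] [-0.35  0.16 -0.33]
```

View pics/wrist9.png

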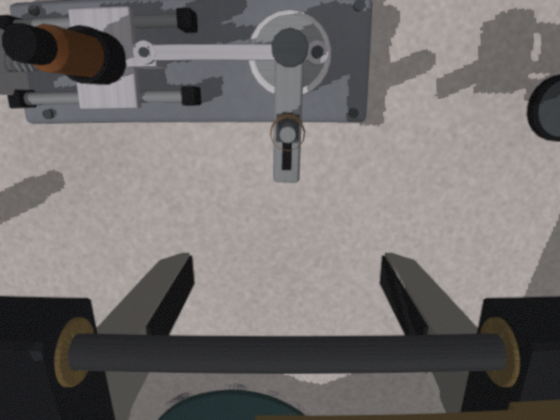

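View pics/side9.png

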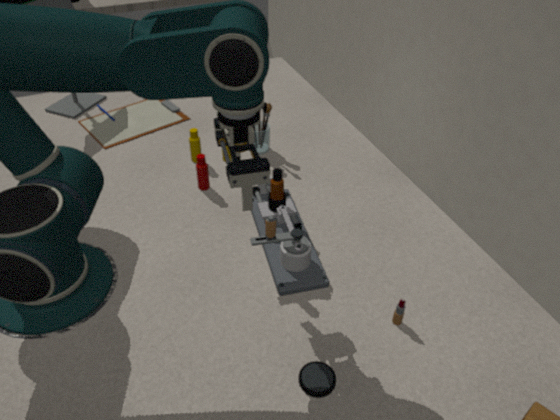

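Run:
```python
from station import workorder,sensors
print(sensors.sense()["dq"]);print(workorder.hand_in())
```

```text
[-0.00018968 -0.00296118 -0.00016961 -0.00137232 -0.000947    0.00211716]
the job is handed in; nothing more can be done
None
```

I stood the amber bottle in the shaker's cup, let go, turned the crank two full turns clockwise, released the knob, backed away and handed in at about 46 s.

- **Crank position:** by the tool position before release, the crank was about 1° past home after two turns. After release, the wrist picture shows the arm pointing back along its home direction.
- **Pace:** the crank went at about 0.4 to 0.55 rad/s. The readings at the end of each move showed no kick-back or running ahead.
- **Force on the knob:** the largest pull along the crank arm I read was about 6.6–7 N, or roughly 1.1–1.2 mm of give. That came during the first turn, before I refitted the knob's circle from the measured forces.
- **Bottle and bystanders:** the last wrist and side pictures show the bottle upright in the cup. The lipstick and compact are at the same pixels as at the start; the brush jar is partly hidden behind the arm, but I went nowhere near it.

Two measurements disagreed:
- **Cup position:** the top camera put the cup about 4.5 mm from where the wrist camera did. I used the wrist value, and the bottle went in cleanly.
- **Throw of the knob:** the pictures gave 61.7 mm, but the fit to the forces gave 59.3 mm. I followed the fit, and the radial forces stayed at about 4 N or less after that.

I had no direct reading of the crank, the give or the bottle's tilt, so these are inferred from the tool pose, the forces and the pictures.

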